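# Change over the jars on the lab warming plate

### The arm

A 7-joint arm with a two-finger parallel gripper is mounted at the origin on the work surface. World frame = base frame: x ahead of the robot, y to its left, z up, the work surface at z = 0. Lengths are in m, angles in rad, forces in N, time in s.
With the tool pointing down it reaches from about 0.4 to 0.85 m from the base axis. Payload 4.5 kg.
Tool frame: the origin (TCP) lies midway between the tips of the shut fingers; the grasp point (between the pads) lies 19 mm behind it; z points along the fingers, y is the line along which they close (so a half turn about z gives the same grasp; the last joint's range is limited). The gripper opens to 88 mm and grips with 3 to 60 N. Pads are 18 mm wide; open, the fingers measure 123 mm over their backs; the gripper's body (75 mm by 187 mm) begins 45 mm behind the grasp point.
Start: joints at [-1.174, 0.689, -0.195, 1.565, 0.157, 0.902, -0.215], TCP at [0.222, 0.584, 0.239] pointing down, gripper open.
Joint ranges: [-3.01, 3.01], [-0.46, 2.08], [-1.47, 1.51], [0.13, 2.56], [-1, 4.14], [0.04, 2.09], [-2.66, 2.66]. Speed limits (rad/s): [2.57, 2.57, 3.14, 3.14, 3.14, 3.14, 3.14].

### API

Orientations are given as a unit quaternion [x, y, z, w].
In Python, from station import arm gives the robot as it stands. The module is installed in compiled form; this text tells all that it offers.
- The arm moves only by the tool jog_arm, never from a script. Its argument "increments" is text: rows parted by semicolons, each of 6 numbers parted by spaces: the shift along the tool's x, y, z in cm, then the turn, a rotation vector about the tool's x, y, z in rad. In form: dx dy dz wx wy wz; .... A call has 1 to 5 rows; each row is the pose to reach, as a shift and turn from the pose commanded when the call began, along the tool's axes at that moment; what a row does not reach only later rows make up. A row lasts 1/12 s, in which the tool goes at most 41.7 mm and 7.16 degrees, less where a joint would pass 70% of its speed; a pose out of reach is approached as far as the arm can. A call with a gripper value outside its range is refused whole. "gripper" is the finger opening in cm, from 0 to 8.81, set as the call begins (left out, the last holds). The fingers move at their own pace and stop on an object; "force" is the grip in N (left out, the last holds). Time passes only in rows, so rows that repeat a pose let the fingers close. It gives the time, the measured TCP pose, the force, the opening and the grip force at its end, in the units of the state.
- arm.get_obs(): the state, without advancing time (a new reading comes with each control period).
- arm.capture(name): name is "scene" or "top" or "wrist"; returns a dict with "frame" (480x640x3 uint8, red, green, blue), "vfov" (degrees; the focal length in pixels is half the picture's height over the tangent of half this angle, whatever the lens; pixels are square), "cx", "cy" (the principal point, pixels), "rvec" (rotation vector, rad) and "tvec" (3), from world to camera coordinates, as OpenCV has them; the wrist camera has in their place "hand_eye" (4x4, takes a point from camera to tool coordinates, whose origin is the TCP and whose axes are the flange's). Camera axes: x right, y down, z forward; pixel columns grow to the right and rows downward; lengths in m; the calibration is good to about 2 mm. A picture is of the moment at which its call begins: read the wrist's pose just before it. There is no depth.
- arm.close_job(): hands the job in; it is judged then, once.
The state is a dict: "clock": time; "joint_positions": joint angles; "joint_velocities": joint speeds; "joint_efforts": joint torques, N m; "eef_pos": TCP position; "tool_rot": TCP orientation; "force": force on the tool from outside, world axes, zero at the start; "ft_torque": the same for the moment, N m; "opening": finger opening in m; "gripper_force": force on a finger pad.
Only numpy, scipy, OpenCV 4.12 (cv2) and the standard library are available. Lean on these libraries where they do the work, as an engineer would, in place of code of your own. Each camera call takes 0.05 s, during which the arm holds its last target. There are 200 camera calls.

### The job

Change over the warming plate: stand every red-capped finished jar in the green tray and every blue-capped waiting jar wholly on the plate's black square, all upright and set down gently and never dropped, and push the orange temperature probe from its blue park block fully home in the brass-framed terminal of the console. Only when all that is done, flip the red switch fully over to on (away from the robot). Tip over no jar, and leave the tube rack, slide box and pen cup where they are.

Things in the scene. Friction and masses are not known exactly. Their poses are not given: they have to be found in the camera images.
- new1: waiting jar: amber glass, paper label, BLUE cap; squat, weighted base, 50 mm diameter (straight side from 2 to 42 mm up), 60 mm tall with the 44 mm cap, about 0.2 kg; starts upright on the bench to the robot's right; origin at the centre of its underside, z up along the jar. May be absent (None).
- new2: waiting jar: amber glass, paper label, BLUE cap; squat, weighted base, 50 mm diameter (straight side from 2 to 42 mm up), 60 mm tall with the 44 mm cap, about 0.2 kg; starts upright on the bench to the robot's right; origin at the centre of its underside, z up along the jar. May be absent (None).
- new3: waiting jar: amber glass, paper label, BLUE cap; squat, weighted base, 50 mm diameter (straight side from 2 to 42 mm up), 60 mm tall with the 44 mm cap, about 0.2 kg; starts upright on the bench to the robot's right; origin at the centre of its underside, z up along the jar. May be absent (None).
- new4: waiting jar: amber glass, paper label, BLUE cap; squat, weighted base, 50 mm diameter (straight side from 2 to 42 mm up), 60 mm tall with the 44 mm cap, about 0.2 kg; starts upright on the bench to the robot's right; origin at the centre of its underside, z up along the jar. May be absent (None).
- used1: finished jar: white body, no label, RED cap; same shape as the waiting jars (50 mm diameter, 60 mm tall, about 0.2 kg); starts upright on the warming plate; origin at the centre of its underside, z up along the jar. May be absent (None).
- used2: finished jar: white body, no label, RED cap; same shape as the waiting jars (50 mm diameter, 60 mm tall, about 0.2 kg); starts upright on the warming plate; origin at the centre of its underside, z up along the jar. May be absent (None).
- used3: finished jar: white body, no label, RED cap; same shape as the waiting jars (50 mm diameter, 60 mm tall, about 0.2 kg); starts upright on the warming plate; origin at the centre of its underside, z up along the jar. May be absent (None).
- heater: bench warming plate, fixed to the bench: a white box with a grey console on its right, 200 mm (its x) by 280 mm (its y) by 50 mm high, flat top; origin at the centre of its underside, z up, y to the left, console at its -y end (y -140 to -50 mm). Its place and yaw vary.
- plate (a point): centre of the warming area on the heater's top face: a black 180 x 180 mm square, flush with the flat top 50 mm above the bench; axes as the heater's
- terminal (a point): the probe terminal: mouth centre of a round vertical hole, 8 mm diameter, 40 mm deep, in the console's top face (50 mm above the bench), in a 24 mm square flat brass frame; at x -55, y -95 mm of the heater
- probe: cordless temperature probe, standing upright: steel shank 6 mm diameter and 32 mm long with a chamfered foot, under a round orange grip 16 mm diameter and 36 mm tall (total 68 mm, 30 g). Origin at the foot of the shank, z up along the probe. When fully home the grip's underside rests on the top face. Starts parked in the blue block.
- park: blue park block, fixed: 44 x 44 x 40 mm high, origin at the centre of its underside; the probe's shank stands in a 9 mm hole through its middle, the orange grip resting on the block's top
- power (a joint): toggle switch on the console: 0 = off (leans to the heater's -x), 1.0 rad = on (leans to +x, 0.5 rad past vertical); stays where left, under 3 N at the knob turns it. Axis along the heater's y through x 45, y -95, z 72 mm of the heater; its red 26 mm ball knob is centred 45 mm from the axis. Stands on a black block 70 (x) x 50 (y) x 25 mm high.
- power_tip (a point): centre of the switch's red ball knob
- tray: green low tray for finished jars, fixed: 240 mm (its x) by 140 mm (its y), walls 4 mm thick and 14 mm high, to the robot's left; origin at the centre of its underside
- tray_in (a point): centre of the tray's flat inner floor (232 x 132 mm, 4 mm above the bench); axes as the tray's
- rack: bystander: blue test-tube rack with tubes, 90 x 220 x 91 mm, origin under its centre
- slidebox: bystander: cork-coloured slide box, 80 x 100 x 36 mm, origin under its centre
- penpot: bystander: white cup, 72 mm diameter, 90 mm tall, with a pencil in it, origin under its centre
There are look-alikes about, which are no part of the job. Leave any turquoise look-alike of the used1 alone.

How it is judged:
By the outcome, as a careful person would: the job done as asked, in the order asked, and still so for the second after the job is handed in, with the robot touching nothing.
Of new1, new2, new3, new4 only 3 to 4 are there at a start; the rules pass over those that are not, and their reading is None.
Of used1, used2, used3 only 2 to 3 are there at a start; the rules pass over those that are not, and their reading is None.
At some moment in a run one of new1, new2, new3, new4 may be knocked a few centimetres aside while the robot is not near it.
It also fails if it takes over 200 s, if anything falls off the work surface, if the arm or the gripper's body presses on something with over 40 N, if the wrist force passes 120 N, or if a joint passes its speed limit or range.

## Working session

There is one attempt and no reset: what is moved stays moved. The work goes in short steps, Python scripts to look and compute and a tool call to move; the robot and the scene stay as the last step left them, time stands still between calls to the robot, and variables do not carry over. Pictures are saved under pics/ and viewed, at most 14 in all, crops included, and the job is handed in when it is done.

Besides the shell and the picture viewer there is one more tool, called after "Request:" as name(argument=value, ...) on one line, values as JSON. jog_arm: Moves the arm, as the interface text tells. Its arguments: {"type":"object","properties":{"increments":{"type":"string"},"gripper":{"type":"number"},"force":{"type":"number"}},"required":["increments"]}

```bash
mkdir -p pics; python3 - <<'E'
from station import arm
import cv2,pickle,numpy as np
o=arm.get_obs();print(o)
for n in("scene","top"):
    c=arm.capture(n);cv2.imwrite(f"pics/{n}0.png",c["frame"][:,:,::-1]);pickle.dump(c,open(f"{n}.pkl","wb"))
    print({k:v for k,v in c.items() if k!="frame"})
    R=cv2.Rodrigues(np.array(c["rvec"],float))[0];print("cam at",-R.T@np.ravel(c["tvec"]))
E
```

```text
{'clock': 0.0, 'joint_positions': array([-1.17421458,  0.68997788, -0.19455071,  1.56632156,  0.15730815,
        0.90252165, -0.21507859]), 'joint_velocities': array([-0.00063652,  0.00111921,  0.00049602,  0.00109465, -0.00039707,
        0.00038756,  0.00087279]), 'joint_efforts': array([ 1.28542357e-03, -5.27565801e+01, -1.26609385e+00, -1.53424805e+01,
       -5.24918328e-02,  6.54389980e-03,  1.54914937e-04]), 'eef_pos': array([0.22160501, 0.58372094, 0.23792077]), 'tool_rot': array([ 1.80330612e-01,  9.83605627e-01, -9.10479738e-04, -1.06324659e-04]), 'force': array([-0.67944203,  0.08716364,  0.66629011]), 'ft_torque': array([ 0.00597686,  0.00567303, -0.02727181]), 'gripper_force': 0.0, 'opening': 0.08772558843675995}
{'vfov': 51.08666206532635, 'cx': 325.60032629954867, 'cy': 240.19776899405576, 'rvec': array([ 1.75130372,  1.9804908 , -0.6824017 ]), 'tvec': array([ 0.05796537, -0.40567006,  1.42572144])}
cam at [1.18004467 0.10960643 0.89223922]
{'vfov': 55.70103343838955, 'cx': 319.2048812340448, 'cy': 238.40323284651706, 'rvec': array([ 2.12502613, -2.14946153,  0.14160592]), 'tvec': array([0.02520419, 0.62691703, 1.0064272 ])}
cam at [0.47181105 0.00243441 1.08809205]
```

View pics/top0.png

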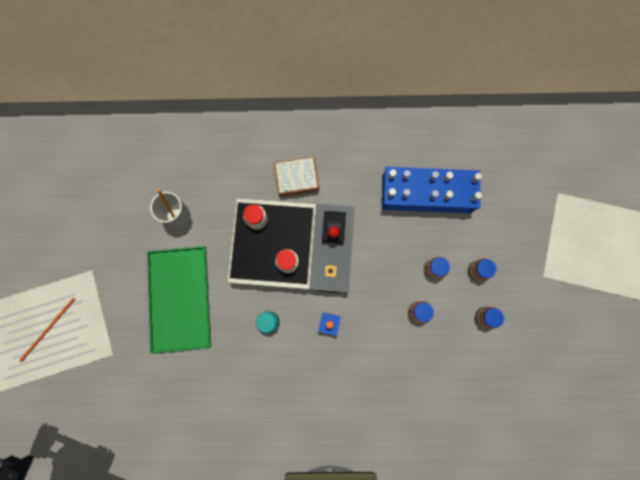

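View pics/scene0.png

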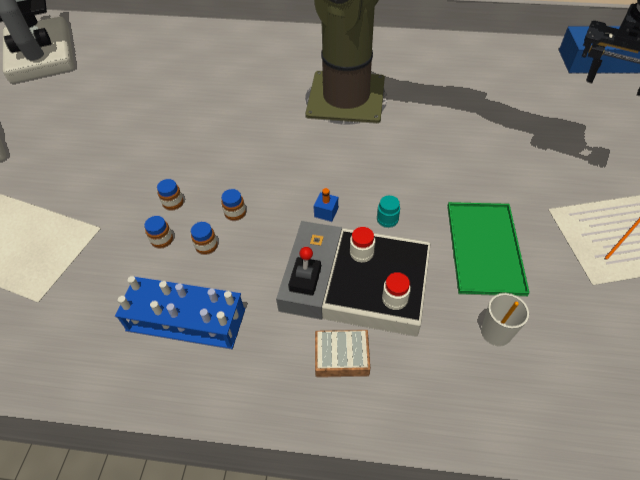

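The top view shows two red-capped jars on the plate at (254,216) and (287,261). Four blue-capped jars stand on the right at (438,268), (484,269), (422,313) and (490,318). The tray is at (180,300), the parked probe at (329,324), the terminal at (330,271) and the switch knob at (334,232). A turquoise look-alike at (267,322) gets left alone.

```bash
cat > h.py <<'E'
import cv2,numpy as np,pickle
from scipy.spatial.transform import Rotation as Ro
def ray(c,uv):
    f=240/np.tan(np.radians(c["vfov"]/2)); R=cv2.Rodrigues(np.array(c["rvec"],float))[0]
    d=R.T@np.array([(uv[0]-c["cx"])/f,(uv[1]-c["cy"])/f,1]); return -R.T@np.ravel(c["tvec"]),d
def onz(c,uv,z):
    o,d=ray(c,uv); return (o+d*(z-o[2])/d[2])[:2]
def proj(c,p):
    f=240/np.tan(np.radians(c["vfov"]/2)); K=np.array([[f,0,c["cx"]],[0,f,c["cy"]],[0,0,1]])
    return cv2.projectPoints(np.array(p,float).reshape(-1,3),np.array(c["rvec"],float),np.array(c["tvec"],float),K,None)[0][:,0]
def mask(c,col):
    h=cv2.cvtColor(c["frame"],cv2.COLOR_RGB2HSV).astype(int);H,S,V=h[...,0],h[...,1],h[...,2]
    m={"red":((H<4)|(H>176))&(S>180)&(V>110),"blue":(abs(H-110)<10)&(S>170)&(V>70),"green":(abs(H-62)<10)&(S>150),
       "teal":(abs(H-90)<7)&(S>150),"orange":(abs(H-9)<6)&(S>190)&(V>120),"brass":(abs(H-19)<6)&(S>120)&(V>150),"dark":V<30}[col]
    return m.astype(np.uint8)
def blobs(c,col,amin=15):
    n,l,s,ce=cv2.connectedComponentsWithStats(mask(c,col)); r=[]
    for i in range(1,n):
        if s[i,4]>=amin: r.append((ce[i].round(1),s[i,4],s[i,:4],cv2.minAreaRect(np.argwhere(l==i)[:,::-1].astype(np.float32))))
    return r
E
python3 - <<'E'
from h import *
Z={"red":.058,"blue":.058,"green":.010,"teal":.058,"orange":.07,"brass":.05,"dark":.05}
for n in("top","scene"):
    c=pickle.load(open(n+".pkl","rb"));print(n)
    for col in Z:
        for b in blobs(c,col,12):
            z=Z[col]
            if col=="red": z=.108
            print(col,b[0],b[1],b[2][2:],onz(c,b[0],z).round(4))
            if col in("green","dark") and b[1]>1500:
                k=cv2.boxPoints(b[3]);print("   box",[onz(c,q,Z[col]).round(3).tolist() for q in k])
E
```

```text
top
red [252.4 213.7] 273 [19 19] [0.675  0.1639]
red [333.2 231.2] 86 [11 10] [ 0.6335 -0.0136]
red [285.5 259.4] 256 [18 19] [0.5729 0.0907]
blue [431.1 191.3] 2981 [96 44] [ 0.7326 -0.2428]
blue [439.2 266.5] 230 [18 16] [ 0.5578 -0.253 ]
blue [485.6 268.2] 242 [18 17] [ 0.5527 -0.3571]
blue [423.  311.8] 238 [17 17] [ 0.457 -0.212]
blue [493.  317.5] 263 [19 18] [ 0.443  -0.3664]
blue [328.9 323.6] 200 [19 20] [ 0.4331 -0.0018]
green [177.9 299.7] 5702 [ 62 104] [0.4903 0.3542]
   box [[0.609, 0.435], [0.614, 0.295], [0.377, 0.277], [0.371, 0.413]]
teal [267.1 322.2] 332 [21 20] [0.4375 0.1363]
brass [330.2 270.8] 87 [11 11] [ 0.5515 -0.0064]
dark [256. 230.] 77 [22  9] [0.6483 0.1646]
dark [332.3 240.2] 69 [19  6] [ 0.6221 -0.0122]
dark [287.  274.1] 75 [21  8] [0.5451 0.0925]
dark [ 17.6 466.1] 389 [33 24] [0.1348 0.6784]
scene
red [362.5 236.6] 350 [22 20] [0.5752 0.091 ]
red [305.8 252.7] 125 [13 13] [ 0.6267 -0.014 ]
red [397.3 283.3] 442 [24 24] [0.6756 0.1634]
blue [579.6  50.1] 608 [25 45] [-0.2101  0.6527]
blue [622.4  51.8] 130 [35 11] [-0.2135  0.7713]
blue [617.3  65.
[... 775 characters left out ...]
.4086 -0.005 ]
brass [622.4 239.1] 78 [34 40] [0.4749 0.6267]
brass [316.2 239.7] 82 [13 11] [ 0.5499 -0.0065]
brass [516.5 303.1] 15 [4 5] [0.6563 0.3945]
brass [330.8 368.3] 12 [8 2] [0.8289 0.0588]
dark [31.1  9.8] 465 [29 27] [-0.2828 -1.0713]
dark [620.1  31.9] 1066 [56 51] [-0.3342  0.7941]
dark [41.8 37.5] 177 [17 17] [-0.1286 -0.9575]
dark [ 7.6 36.7] 12 [6 3] [-0.1222 -1.067 ]
dark [12.8 46.8] 79 [13 11] [-0.071  -1.0224]
dark [594.3  63.6] 247 [16 33] [-0.159   0.6871]
dark [347.4  65.7] 98 [49 16] [-0.0777 -0.0049]
dark [378.  275.7] 4905 [101  87] [0.6249 0.1285]
   box [[0.7, 0.034], [0.519, 0.037], [0.538, 0.231], [0.712, 0.209]]
dark [305.2 278.5] 605 [32 37] [ 0.6485 -0.0148]
```

Request:
jog_arm(increments="-3.3 -1.3 0 0 0 0.12; -6.6 -2.6 0 0 0 0.24; -9.9 -3.9 0 0 0 0.36; -13.2 -5.3 0 0 0 0.48; -16.4 -6.6 0 0 0 0.6", gripper=7.0, force=15)

```text
clock: 0.52
eef_pos: [0.3527, 0.4627, 0.2384]
tool_rot: [0.466, 0.885, -0.0, 0.0]
force: [0.4, 0.5, 0.3]
opening: 0.0696
gripper_force: 0.0
```

```bash
cat >> h.py <<'E'
def to(p,yaw=0.0):
    "increment (cm, rad) to bring TCP to world p, with tool y at world azimuth yaw, pointing down"
    from station import arm
    o=arm.get_obs();R=Ro.from_quat(o["tool_rot"]);T=Ro.from_euler('z',yaw)*Ro.from_matrix([[0,1,0],[1,0,0],[0,0,-1]])
    print("t",round(float(o["clock"]),2),"at",o["eef_pos"].round(4),"inc",(R.inv().apply(np.array(p)-o["eef_pos"])*100).round(2),(R.inv()*T).as_rotvec().round(3),"q7",o["joint_positions"][6].round(2))
E
python3 - <<'E'
from h import *
to([.6753,.1636,.238])
c=pickle.load(open("top.pkl","rb"))
m=(c["frame"].max(2)<50).astype(np.uint8);m[:, :225]=0;m[:,318:]=0;m[:195]=0;m[300:]=0
k=cv2.boxPoints(cv2.minAreaRect(np.argwhere(m)[:,::-1].astype(np.float32)))
q=np.array([onz(c,p,.05) for p in k]);print(q.round(4).tolist(),q.mean(0))
E
```

```text
t 0.52 at [0.3527 0.4627 0.2384] inc [-42.92   9.65   0.06] [-0.001  0.001  0.602] q7 -0.43
[[0.541, 0.2211], [0.7126, 0.2107], [0.6961, 0.0361], [0.5257, 0.0506]] [0.61883188 0.12965261]
```

Request:
jog_arm(increments="-3.6 0.8 0 0 0 0.12; -7.2 1.6 0 0 0 0.24; -10.8 2.4 0 0 0 0.36; -14.4 3.2 0 0 0 0.48; -18 4 0 0 0 0.602")

```text
clock: 0.93
eef_pos: [0.4881, 0.338, 0.2385]
tool_rot: [0.707, 0.707, -0.0, -0.0]
force: [0.6, 0.5, -0.3]
opening: 0.0701
gripper_force: 0.0
```

Request:
jog_arm(increments="-2.7 2.9 0 0 0 0; -5.4 5.8 0 0 0 0; -8.1 8.7 0 0 0 0; -10.8 11.6 0 0 0 0; -13.5 14.5 0 0 0 0")

```text
clock: 1.35
eef_pos: [0.634, 0.2039, 0.2383]
tool_rot: [0.705, 0.709, -0.0, -0.0]
force: [0.8, 1.0, 0.3]
opening: 0.0699
gripper_force: 0.0
```

```bash
python3 - <<'E'
from h import *
to([.6753,.1636,.238])
to([.6753,.1636,.067])
E
```

```text
t 1.35 at [0.634  0.2039 0.2383] inc [-4.05  4.11  0.02] [-0.001  0.     0.006] q7 -0.31
t 1.35 at [0.634  0.2039 0.2383] inc [-4.05  4.12 17.12] [-0.001  0.     0.006] q7 -0.31
```

Request:
jog_arm(increments="-2 2 0 0 0 0; -4 4.1 0 0 0 0; -4 4.1 4 0 0 0; -4 4.1 8 0 0 0; -4 4.1 11 0 0 0")

```text
clock: 1.77
eef_pos: [0.6733, 0.1647, 0.1256]
tool_rot: [0.705, 0.709, -0.001, -0.001]
force: [0.5, -0.4, 0.3]
opening: 0.0701
gripper_force: 0.0
```

```bash
python3 - <<'E'
from h import *
from station import arm
to([.6753,.1636,.067])
c=arm.capture("wrist");cv2.imwrite("pics/w1.png",c["frame"][:,:,::-1]);print({k:v for k,v in c.items() if k!="frame"})
E
```

```text
t 1.77 at [0.6733 0.1647 0.1256] inc [-0.1   0.22  5.86] [-0.003  0.     0.005] q7 -0.23
{'vfov': 58.69427064940961, 'cx': 319.5468525334924, 'cy': 238.43980269045795, 'hand_eye': array([[ 1.10573208e-03, -9.65448875e-01, -2.60590192e-01,
         6.60254513e-02],
       [ 9.99999101e-01,  1.26507863e-03, -4.43752895e-04,
         6.90541082e-04],
       [ 7.58087816e-04, -2.60589467e-01,  9.65449406e-01,
        -1.45353162e-01],
       [ 0.00000000e+00,  0.00000000e+00,  0.00000000e+00,
         1.00000000e+00]])}
```

View pics/w1.png

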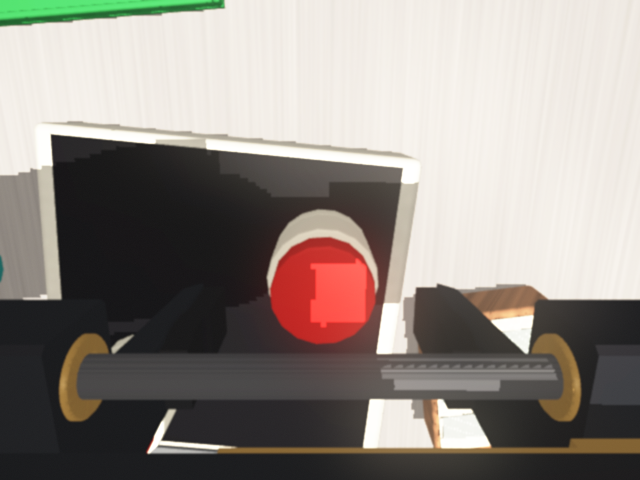

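The wrist view shows the red cap centred between the fingers at (323,290), and the computed offset is within 2 mm. I'm descending and gripping.

Request:
jog_arm(increments="-0.1 0.1 2 0 0 0.005; 0 0.2 4 0 0 0.005; 0 0.2 5.4 0 0 0.005; 0 0.2 5.8 0 0 0.005; 0 0.2 5.8 0 0 0.005")

```text
clock: 2.23
eef_pos: [0.6756, 0.1657, 0.07]
tool_rot: [0.707, 0.708, -0.001, -0.001]
force: [0.7, -0.2, 0.7]
opening: 0.0698
gripper_force: 0.0
```

Request:
jog_arm(increments="0 0 0 0 0 0; 0 0 0 0 0 0; 0 0 0 0 0 0; 0 0 0 0 0 0; 0 0 0 0 0 0", gripper=4.0, force=20)

```text
clock: 2.65
eef_pos: [0.6762, 0.1659, 0.072]
tool_rot: [0.707, 0.707, 0.0, -0.0]
force: [-2.3, -0.7, 6.4]
opening: 0.0495
gripper_force: 20.0
```

Request:
jog_arm(increments="0 0 -1 0 0 0; 0 0 -4 0 0 0; 0 0 -8 0 0 0; 0 0 -12 0 0 0; 0 0 -16 0 0 0")

```text
clock: 3.07
eef_pos: [0.6762, 0.1654, 0.2327]
tool_rot: [0.707, 0.707, -0.0, 0.0]
force: [2.2, 0.5, -2.5]
opening: 0.0498
gripper_force: 20.0
```

```bash
python3 - <<'E'
from h import *
to([.51,.360,.228])
E
```

```text
t 3.07 at [0.6762 0.1654 0.2327] inc [ 19.47 -16.6    0.46] [0.    0.    0.001] q7 -0.24
```

Request:
jog_arm(increments="3 -2.6 0 0 0 0; 6 -5.2 0 0 0 0; 9 -7.8 0 0 0 0; 12 -10.4 0 0 0 0; 15 -13 0 0 0 0")

```text
clock: 3.48
eef_pos: [0.545, 0.3167, 0.2314]
tool_rot: [0.707, 0.707, 0.001, 0.0]
force: [0.7, 0.2, -2.9]
opening: 0.0491
gripper_force: 20.0
```

Request:
jog_arm(increments="3 -2.4 0 0 0 0; 4.5 -3.6 1 0 0 0; 4.5 -3.6 5 0 0 0; 4.5 -3.6 9 0 0 0; 4.5 -3.6 12 0 0 0")

```text
clock: 3.9
eef_pos: [0.5092, 0.3608, 0.109]
tool_rot: [0.706, 0.708, -0.0, -0.0]
force: [0.9, -0.4, -2.4]
opening: 0.0495
gripper_force: 20.0
```

Request:
jog_arm(increments="0 0 2 0 0 0; 0 0 4 0 0 0; 0 0 5.5 0 0 0; 0 0 6.5 0 0 0; 0 0 7 0 0 0")

```text
clock: 4.32
eef_pos: [0.5099, 0.3603, 0.0396]
tool_rot: [0.707, 0.707, -0.001, -0.0]
force: [-0.9, -0.2, -1.9]
opening: 0.0495
gripper_force: 20.0
```

Request:
jog_arm(increments="0 0 0 0 0 0; 0 0 0 0 0 0")

```text
clock: 4.48
eef_pos: [0.5108, 0.3608, 0.0414]
tool_rot: [0.707, 0.707, 0.001, 0.0]
force: [-0.4, -0.2, -2.5]
opening: 0.0495
gripper_force: 20.0
```

Request:
jog_arm(increments="0 0 0.6 0 0 0; 0 0 1.1 0 0 0; 0 0 1.2 0 0 0; 0 0 1.2 0 0 0")

```text
clock: 4.82
eef_pos: [0.51, 0.3604, 0.0285]
tool_rot: [0.707, 0.707, -0.0, -0.0]
force: [-0.9, -0.5, -3.6]
opening: 0.0494
gripper_force: 20.0
```

Request:
jog_arm(increments="0 0 0.1 0 0 0; 0 0 0.2 0 0 0; 0 0 0.2 0 0 0")

```text
clock: 5.07
eef_pos: [0.5102, 0.3605, 0.0267]
tool_rot: [0.707, 0.707, 0.0, -0.0]
force: [-0.1, -0.8, -1.6]
opening: 0.0494
gripper_force: 20.0
```

Request:
jog_arm(increments="0 0 0.1 0 0 0; 0 0 0.2 0 0 0; 0 0 0.2 0 0 0")

```text
clock: 5.32
eef_pos: [0.5104, 0.3606, 0.026]
tool_rot: [0.707, 0.707, 0.0, -0.0]
force: [-1.1, -1.3, 6.4]
opening: 0.0495
gripper_force: 20.0
```

Request:
jog_arm(increments="0 0 0.1 0 0 0; 0 0 0.2 0 0 0; 0 0 0.2 0 0 0")

```text
clock: 5.57
eef_pos: [0.5104, 0.3607, 0.0259]
tool_rot: [0.707, 0.707, 0.0, -0.0]
force: [-5.0, -3.4, 21.2]
opening: 0.0497
gripper_force: 20.0
```

Request:
jog_arm(increments="0 0 -0.3 0 0 0; 0 0 -0.3 0 0 0; 0 0 -0.3 0 0 0; 0 0 -0.3 0 0 0", gripper=6.6)

```text
clock: 5.9
eef_pos: [0.5103, 0.3606, 0.0256]
tool_rot: [0.707, 0.707, 0.0, 0.0]
force: [-0.2, -0.1, 0.7]
opening: 0.0657
gripper_force: 0.0
```

Request:
jog_arm(increments="0 0 -2 0 0 0; 0 0 -6 0 0 0; 0 0 -10 0 0 0; 0 0 -14 0 0 0; 0 0 -17.5 0 0 0")

```text
clock: 6.32
eef_pos: [0.5104, 0.3605, 0.2028]
tool_rot: [0.707, 0.707, 0.0, 0.0]
force: [0.4, -0.2, 0.8]
opening: 0.0657
gripper_force: 0.0
```

Request:
jog_arm(increments="-3.9 0.9 0 0 0 0; -7.8 1.8 0 0 0 0; -11.7 2.7 0 0 0 0; -15.6 3.7 0 0 0 0; -19.5 4.6 0 0 0 0")

```text
clock: 6.73
eef_pos: [0.5566, 0.1638, 0.2005]
tool_rot: [0.707, 0.708, -0.0, 0.0]
force: [1.2, 0.3, -0.1]
opening: 0.066
gripper_force: 0.0
```

Request:
jog_arm(increments="-3.8 0.9 0 0 0 0; -7.4 1.8 0 0 0 0; -7.4 1.8 3 0 0 0; -7.4 1.8 6 0 0 0; -7.4 1.8 7 0 0 0", gripper=7.2)

```text
clock: 7.15
eef_pos: [0.5723, 0.0903, 0.1272]
tool_rot: [0.707, 0.707, -0.002, -0.002]
force: [-0.5, 0.3, -0.8]
opening: 0.0718
gripper_force: 0.0
```

```bash
python3 - <<'E'
from h import *
to([.574,.092,.064])
E
```

```text
t 7.15 at [0.5723 0.0903 0.1272] inc [0.18 0.21 6.32] [-0.006  0.001 -0.001] q7 -0.18
```

Request:
jog_arm(increments="0.1 0.1 2.5 0 0 0; 0.2 0.2 4.5 0 0 0; 0.2 0.2 5.8 0 0 0; 0.2 0.2 6.4 0 0 0; 0.2 0.2 6.4 0 0 0")

```text
clock: 7.57
eef_pos: [0.5756, 0.094, 0.0656]
tool_rot: [0.706, 0.708, -0.001, -0.001]
force: [0.0, -0.0, 0.1]
opening: 0.0723
gripper_force: 0.0
```

Request:
jog_arm(increments="0 0 0 0 0 0; 0 0 0 0 0 0; 0 0 0 0 0 0; 0 0 0 0 0 0; 0 0 0 0 0 0", gripper=4.0)

```text
clock: 7.98
eef_pos: [0.5759, 0.0937, 0.0676]
tool_rot: [0.707, 0.707, -0.0, -0.0]
force: [-3.3, 0.1, 6.6]
opening: 0.0496
gripper_force: 20.0
```

Request:
jog_arm(increments="0 0 -1 0 0 0; 0 0 -4 0 0 0; 0 0 -8 0 0 0; 0 0 -12 0 0 0; 0 0 -16 0 0 0")

```text
clock: 8.4
eef_pos: [0.5764, 0.0934, 0.229]
tool_rot: [0.707, 0.707, 0.0, 0.0]
force: [1.0, -0.0, -2.0]
opening: 0.0495
gripper_force: 20.0
```

```bash
python3 - <<'E'
from h import *
to([.425,.350,.228])
E
```

```text
t 8.4 at [0.5764 0.0934 0.229 ] inc [ 25.68 -15.12   0.09] [ 0.001 -0.     0.001] q7 -0.18
```

Request:
jog_arm(increments="3.5 -2 0 0 0 0; 7 -4 0 0 0 0; 10.5 -6 0 0 0 0; 14 -8 0 0 0 0; 17.5 -10 0 0 0 0")

```text
clock: 8.82
eef_pos: [0.4756, 0.2699, 0.2276]
tool_rot: [0.707, 0.707, 0.001, 0.0]
force: [0.2, 0.1, -3.1]
opening: 0.0497
gripper_force: 20.0
```

Request:
jog_arm(increments="3.5 -2 0 0 0 0; 7 -4 0 0 0 0; 8.2 -4.8 3 0 0 0; 8.2 -4.8 7 0 0 0; 8.2 -4.8 10 0 0 0")

```text
clock: 9.23
eef_pos: [0.427, 0.3527, 0.1258]
tool_rot: [0.705, 0.709, 0.001, -0.0]
force: [-0.2, -0.2, -2.4]
opening: 0.0495
gripper_force: 20.0
```

Request:
jog_arm(increments="0 0 4 0 0 0; 0 0 7 0 0 0; 0 0 9 0 0 0; 0 0 9.6 0 0 0; 0 0 9.6 0 0 0")

```text
clock: 9.65
eef_pos: [0.4279, 0.3501, 0.0298]
tool_rot: [0.707, 0.707, -0.001, -0.0]
force: [0.4, -0.1, -1.9]
opening: 0.0495
gripper_force: 20.0
```

Request:
jog_arm(increments="0 0 0 0 0 0; 0 0 0 0 0 0")

```text
clock: 9.82
eef_pos: [0.4294, 0.3513, 0.0325]
tool_rot: [0.707, 0.707, 0.002, 0.0]
force: [0.4, -0.1, -2.2]
opening: 0.0491
gripper_force: 20.0
```

Request:
jog_arm(increments="0 0 0.4 0 0 0; 0 0 0.75 0 0 0; 0 0 0.75 0 0 0; 0 0 0.75 0 0 0")

```text
clock: 10.15
eef_pos: [0.4282, 0.3505, 0.0234]
tool_rot: [0.707, 0.707, 0.0, -0.0]
force: [0.3, -0.0, -2.6]
opening: 0.0494
gripper_force: 20.0
```

Request:
jog_arm(increments="0 0 0.1 0 0 0; 0 0 0.2 0 0 0; 0 0 0.2 0 0 0")

```text
clock: 10.4
eef_pos: [0.4283, 0.3506, 0.0216]
tool_rot: [0.707, 0.707, 0.0, -0.0]
force: [-0.4, 0.2, 0.7]
opening: 0.0497
gripper_force: 20.0
```

Request:
jog_arm(increments="0 0 0.1 0 0 0; 0 0 0.15 0 0 0; 0 0 0.15 0 0 0")

```text
clock: 10.65
eef_pos: [0.4284, 0.3506, 0.0215]
tool_rot: [0.707, 0.707, 0.0, -0.0]
force: [-1.6, -0.6, 16.0]
opening: 0.0493
gripper_force: 20.0
```

Request:
jog_arm(increments="0 0 -0.3 0 0 0; 0 0 -0.3 0 0 0; 0 0 -0.3 0 0 0", gripper=5.8)

```text
clock: 10.9
eef_pos: [0.4285, 0.3506, 0.0229]
tool_rot: [0.707, 0.707, 0.0, 0.0]
force: [-1.1, 0.4, 0.3]
opening: 0.0578
gripper_force: 0.0
```

Request:
jog_arm(increments="0 0 -2 0 0 0; 0 0 -6 0 0 0; 0 0 -10 0 0 0; 0 0 -14 0 0 0; 0 0 -18 0 0 0")

```text
clock: 11.32
eef_pos: [0.4279, 0.3501, 0.2042]
tool_rot: [0.707, 0.707, -0.0, -0.0]
force: [1.0, 1.6, 0.2]
opening: 0.0577
gripper_force: 0.0
```

Request:
jog_arm(increments="-2.4 0 0 0 0 -0.12; -4.8 0 0 0 0 -0.24; -7.2 0 0 0 0 -0.36; -9.6 0 0 0 0 -0.48; -12 0.2 0 0 0 -0.6")

```text
clock: 11.73
eef_pos: [0.4298, 0.2294, 0.2026]
tool_rot: [0.463, 0.886, -0.0, -0.0]
force: [0.3, -0.6, -0.5]
opening: 0.0579
gripper_force: 0.0
```

Request:
jog_arm(increments="-2 -1.4 0 0 0 -0.12; -4 -2.7 0 0 0 -0.24; -5.9 -4.1 0 0 0 -0.36; -7.9 -5.4 0 0 0 -0.48; -9.9 -6.8 0 0 0 -0.6")

```text
clock: 12.15
eef_pos: [0.4302, 0.1093, 0.2025]
tool_rot: [0.181, 0.984, 0.0, -0.0]
force: [-0.1, -1.2, 0.2]
opening: 0.058
gripper_force: 0.0
```

Request:
jog_arm(increments="-1.2 -2.5 0 0 0 -0.1; -2.4 -5 0 0 0 -0.2; -3.5 -7.5 0 0 0 -0.3; -4.6 -10 0 0 0 -0.371; -4.6 -10 0 0 0 -0.371")

```text
clock: 12.57
eef_pos: [0.4361, -0.0063, 0.202]
tool_rot: [0.003, 1.0, -0.002, -0.001]
force: [-0.7, 1.0, -0.0]
opening: 0.058
gripper_force: 0.0
```

Request:
jog_arm(increments="0 0 2 0 0 0; 0 0 4 0 0 0; 0 0 4 0 0 0; 0 0 4 0 0 0")

```text
clock: 12.9
eef_pos: [0.4363, 0.0007, 0.1622]
tool_rot: [-0.001, 1.0, -0.0, -0.001]
force: [0.1, 0.0, 0.6]
opening: 0.0583
gripper_force: 0.0
```

```bash
cat >> h.py <<'E'
def wrist(name=None):
    from station import arm
    o=arm.get_obs();c=arm.capture("wrist");T=np.eye(4);T[:3,:3]=Ro.from_quat(o["tool_rot"]).as_matrix();T[:3,3]=o["eef_pos"]
    W=np.linalg.inv(T@c["hand_eye"]);c["rvec"]=Ro.from_matrix(W[:3,:3]).as_rotvec();c["tvec"]=W[:3,3]
    if name: cv2.imwrite(f"pics/{name}.png",c["frame"][:,:,::-1])
    return c
E
python3 - <<'E'
from h import *
c=wrist("w2");to([.435,0,.15],np.pi/2)
for col,z in(("orange",.076),("blue",.04),("brass",.05)):
    for b in blobs(c,col,60):print(col,b[0],b[1],b[2],onz(c,b[0],z).round(4))
E
```

```text
t 12.95 at [0.4369 0.0009 0.1629] inc [ 0.19 -0.09  1.29] [ 0.    -0.001  0.002] q7 0.93
blue [  8.6 265.1] 923 [  0 236  23  58] [ 0.4607 -0.2052]
brass [314.6 237.8] 413 [303 228  24  21] [ 0.4389 -0.003 ]
brass [308.9 404.8] 332 [291 399  35  12] [ 0.5594 -0.0071]
```

View pics/w2.png

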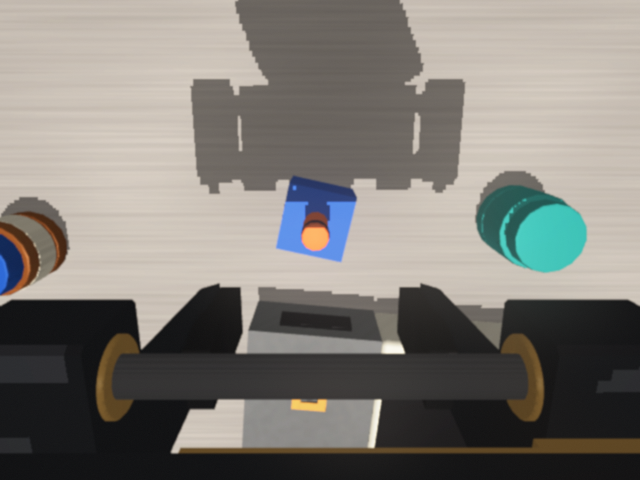

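The wrist view shows the orange probe top at (315,237) in the blue block. The look-alike is at right and the brass terminal is partly hidden at (309,405).

Request:
jog_arm(increments="0.2 -0.2 2.5 0 0 0; 0.5 -0.35 5 0 0 0; 0.5 -0.35 6.5 0 0 0; 0.5 -0.35 7 0 0 0; 0.5 -0.35 7 0 0 0", gripper=4.4)

```text
clock: 13.37
eef_pos: [0.4322, -0.0026, 0.0926]
tool_rot: [-0.001, 1.0, -0.0, -0.0]
force: [0.3, 0.6, -0.2]
opening: 0.0442
gripper_force: 0.0
```

```bash
python3 - <<'E'
from h import *
c=wrist("w3");to([.432,-.0025,.045],np.pi/2)
for b in blobs(c,"brass",60)+blobs(c,"orange",60):print(b[0],b[1],b[2],onz(c,b[0],.076).round(4))
print(proj(c,[[.432,-.0025,.076],[.432,-.0025,.04]]))
E
```

```text
t 13.42 at [ 0.4325 -0.0026  0.0932] inc [0.06 0.01 4.82] [0.    0.001 0.002] q7 0.83
[[321.45525762 291.43859672]
 [321.13896462 263.42649758]]
```

View pics/w3.png

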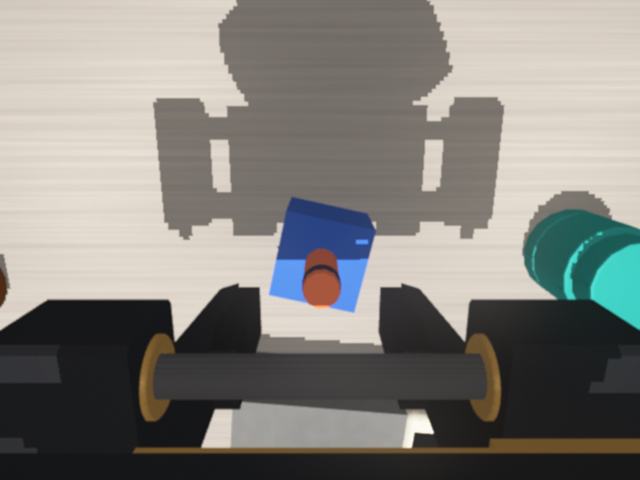

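The probe top is at (321,287) between the fingers, so I'm descending with a 1 mm shift.

Request:
jog_arm(increments="0.1 0 1.5 0 0 0; 0.2 0 3 0 0 0; 0.2 0 4.2 0 0 0; 0.2 0 4.7 0 0 0; 0.2 0 4.7 0 0 0")

```text
clock: 13.83
eef_pos: [0.4317, -0.0031, 0.0474]
tool_rot: [-0.001, 1.0, -0.0, 0.001]
force: [-0.2, 0.4, 1.3]
opening: 0.0438
gripper_force: 0.0
```

Request:
jog_arm(increments="0 0 0 0 0 0; 0 0 0 0 0 0; 0 0 0 0 0 0; 0 0 0 0 0 0; 0 0 0 0 0 0", gripper=1.0, force=15)

```text
clock: 14.25
eef_pos: [0.4307, -0.0032, 0.0474]
tool_rot: [-0.0, 1.0, -0.0, -0.0]
force: [0.8, 0.9, 3.4]
opening: 0.0154
gripper_force: 15.0
```

Request:
jog_arm(increments="0 0 0 0 0 0; 0 0 0 0 0 0")

```text
clock: 14.42
eef_pos: [0.4307, -0.0032, 0.0473]
tool_rot: [-0.001, 1.0, -0.0, -0.0]
force: [1.2, 1.2, 5.9]
opening: 0.0155
gripper_force: 15.0
```

Request:
jog_arm(increments="0 0 -1 0 0 0; 0 0 -3 0 0 0; 0 0 -6 0 0 0; 0 0 -8.5 0 0 0; 0 0 -9 0 0 0")

```text
clock: 14.83
eef_pos: [0.4313, -0.0031, 0.1396]
tool_rot: [-0.0, 1.0, 0.0, 0.001]
force: [0.4, 0.2, 0.3]
opening: 0.0155
gripper_force: 15.0
```

Request:
jog_arm(increments="-3.5 0 0 0 0 0; -7 0 0 0 0 0; -10.5 -0.2 0 0 0 0; -14 -0.3 0 0 0 0; -16 -0.3 0 0 0 0")

```text
clock: 15.25
eef_pos: [0.5938, -0.0069, 0.1357]
tool_rot: [0.001, 1.0, -0.0, 0.0]
force: [0.1, 0.9, -0.1]
opening: 0.0154
gripper_force: 15.0
```

Request:
jog_arm(increments="0 0 0 0 0 0; 0 0 0 0 0 0; 0 0 0 0 0 0")

```text
clock: 15.5
eef_pos: [0.5887, -0.0061, 0.1356]
tool_rot: [-0.001, 1.0, -0.001, -0.002]
force: [-1.2, 0.6, -0.6]
opening: 0.0151
gripper_force: 15.0
```

```bash
python3 - <<'E'
from h import *
c=wrist("w4");to([.551,-.0065,.1],np.pi/2)
for b in blobs(c,"brass",60)+blobs(c,"orange",60):print(b[0],b[1],b[2],onz(c,b[0],.05).round(4))
E
```

```text
t 15.55 at [ 0.5886 -0.006   0.1359] inc [ 3.74 -0.03  3.6 ] [-0.001 -0.004  0.002] q7 0.87
[319.6 178.9] 1433 [296 156  48  47] [ 0.5512 -0.0069]
[231. 384.] 337 [228 346   8  74] [ 0.6774 -0.0611]
[408.4 385. ] 273 [405 349   7  70] [0.6776 0.0482]
[319.  338.9] 1254 [295 322  50  31] [ 0.6465 -0.007 ]
```

View pics/w4.png

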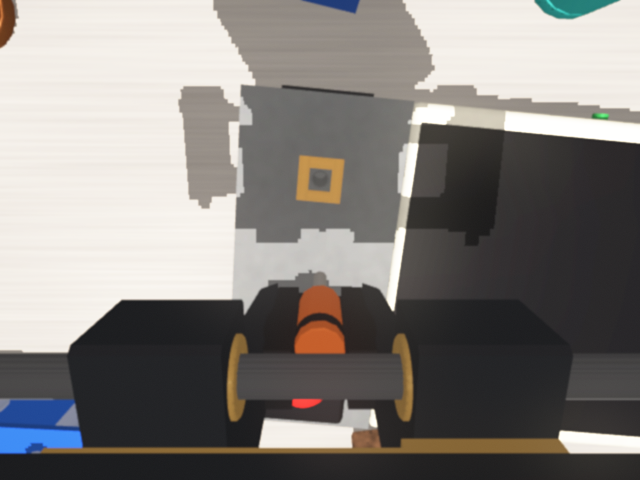

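The brass terminal is at (320,179), and its world position (0.5512, -0.0069) agrees with the top view. I'm hovering the probe over it.

Request:
jog_arm(increments="1.5 0 0 0 0 0; 3 0 1.5 0 0 0; 3.7 -0.1 2.5 0 0 0; 3.7 -0.1 3.4 0 0 0; 3.7 -0.1 3.4 0 0 0")

```text
clock: 15.97
eef_pos: [0.5516, -0.0075, 0.1014]
tool_rot: [-0.001, 1.0, -0.001, -0.002]
force: [0.5, 0.0, -0.6]
opening: 0.0154
gripper_force: 15.0
```

Request:
jog_arm(increments="0 0 0 0 0 0; 0 0 0 0 0 0; 0 0 0 0 0 0")

```text
clock: 16.22
eef_pos: [0.5542, -0.0068, 0.1032]
tool_rot: [-0.001, 1.0, -0.0, -0.0]
force: [-0.1, -0.3, -0.2]
opening: 0.0154
gripper_force: 15.0
```

```bash
python3 - <<'E'
from h import *
c=wrist();to([.5512,-.0069,.1],np.pi/2)
f=c["frame"][200:320,240:400];cv2.imwrite("pics/w5.png",cv2.resize(f,(800,600),interpolation=cv2.INTER_CUBIC)[:,:,::-1])
from station import arm
p=arm.get_obs()["eef_pos"];print("foot pred",proj(c,[p-[0,0,.0393],p-[0,0,.0073]]),"term pred",proj(c,[.5512,-.0069,.05]))
E
```

```text
t 16.27 at [ 0.5541 -0.0069  0.1032] inc [ 0.29 -0.    0.32] [-0.    -0.     0.001] q7 0.77
foot pred [[320.76604659 272.73259016]
 [321.00343535 300.74654051]] term pred [[320.67682307 257.44555065]]
```

View pics/w5.png

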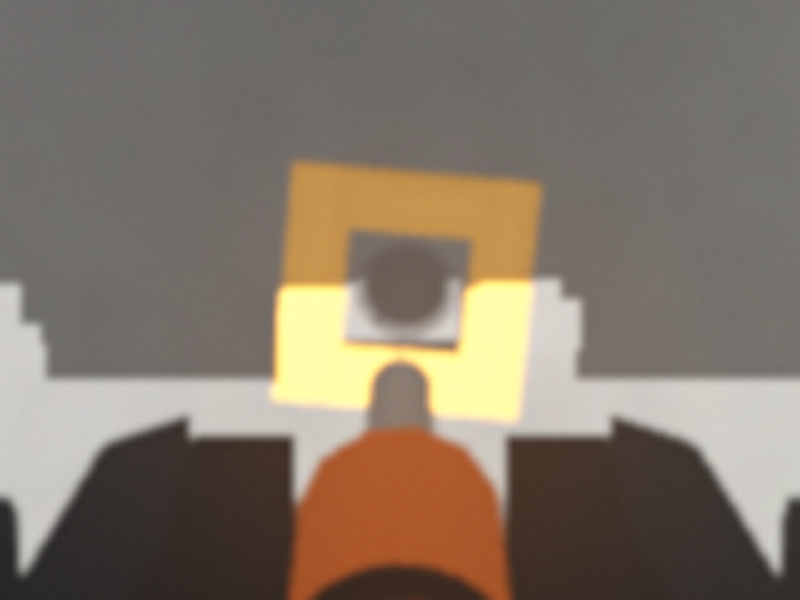

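Hole centre is at pixel (321,257) and the shank's foot is about 2 mm toward +x of the TCP estimate. I'm lowering and looking once more, close to the surface.

Request:
jog_arm(increments="0.2 0 0.5 0 0 0; 0.4 0 0.9 0 0 0; 0.4 0 0.9 0 0 0; 0.4 0 0.9 0 0 0; 0.4 0 0.9 0 0 0")

```text
clock: 16.68
eef_pos: [0.5493, -0.007, 0.0936]
tool_rot: [-0.001, 1.0, -0.0, -0.001]
force: [0.0, 0.8, -0.8]
opening: 0.0155
gripper_force: 15.0
```

```bash
python3 - <<'E'
from h import *
c=wrist();to([.5512,-.0069,.0573],np.pi/2)
f=c["frame"][220:340,240:400];cv2.imwrite("pics/w6.png",cv2.resize(f,(800,600),interpolation=cv2.INTER_CUBIC)[:,:,::-1])
from station import arm
p=arm.get_obs()["eef_pos"];print("foot pred",proj(c,[p-[0,0,.0393],p-[0,0,.0073]]),"term pred",proj(c,[.5512,-.0069,.05]))
E
```

```text
t 16.73 at [ 0.5494 -0.007   0.0937] inc [-0.18  0.01  3.64] [-0.    -0.002  0.001] q7 0.75
foot pred [[321.11658565 273.37744804]
 [321.38545707 301.39458141]] term pred [[321.27830028 273.80455337]]
```

View pics/w6.png

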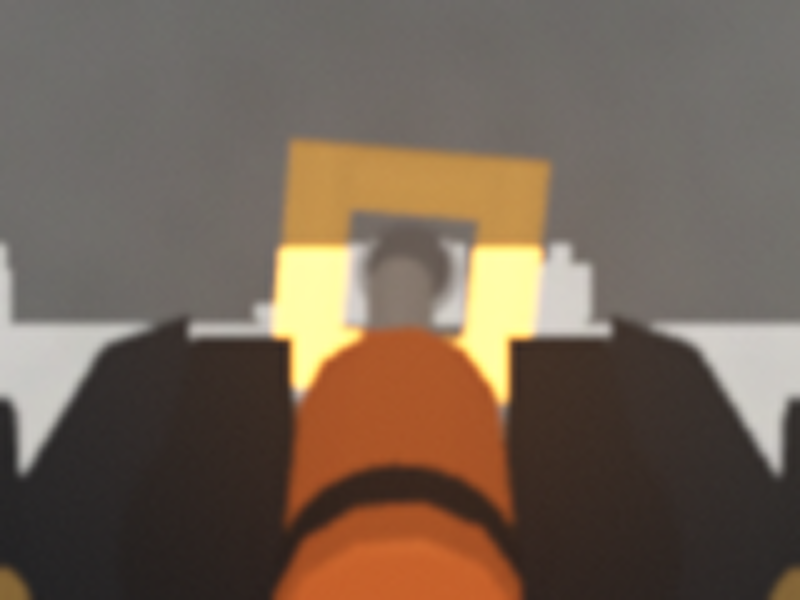

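The foot is within about 0.5 mm of the hole centre (foot axis at crop column 402, hole at 407). I'm inserting with a 0.5 mm shift in +y.

Request:
jog_arm(increments="0 0.05 0 0 0 0; 0 0.05 0.3 0 0 0; 0 0.05 0.6 0 0 0; 0 0.05 0.9 0 0 0; 0 0.05 0.9 0 0 0")

```text
clock: 17.15
eef_pos: [0.5491, -0.0066, 0.084]
tool_rot: [-0.001, 1.0, -0.0, -0.001]
force: [0.1, 0.8, -0.8]
opening: 0.0158
gripper_force: 15.0
```

Request:
jog_arm(increments="0 0 0.2 0 0 0; 0 0 0.4 0 0 0; 0 0 0.4 0 0 0")

```text
clock: 17.4
eef_pos: [0.5492, -0.0066, 0.0803]
tool_rot: [-0.001, 1.0, -0.0, -0.001]
force: [-0.2, 0.4, -0.6]
opening: 0.0154
gripper_force: 15.0
```

Request:
jog_arm(increments="0 0 0.4 0 0 0; 0 0 0.8 0 0 0; 0 0 1.2 0 0 0; 0 0 1.2 0 0 0; 0 0 1.2 0 0 0")

```text
clock: 17.82
eef_pos: [0.5492, -0.0065, 0.0684]
tool_rot: [-0.001, 1.0, -0.0, -0.001]
force: [0.5, 1.2, -0.9]
opening: 0.0154
gripper_force: 15.0
```

Request:
jog_arm(increments="0 0 0.3 0 0 0; 0 0 0.6 0 0 0; 0 0 0.9 0 0 0; 0 0 0.9 0 0 0; 0 0 0.9 0 0 0")

```text
clock: 18.23
eef_pos: [0.5492, -0.0065, 0.0595]
tool_rot: [-0.001, 1.0, -0.0, -0.001]
force: [1.1, 0.5, -0.6]
opening: 0.0154
gripper_force: 15.0
```

Request:
jog_arm(increments="0 0 0.1 0 0 0; 0 0 0.2 0 0 0; 0 0 0.2 0 0 0")

```text
clock: 18.48
eef_pos: [0.5493, -0.0066, 0.0576]
tool_rot: [-0.001, 1.0, -0.0, -0.001]
force: [0.9, -0.5, -0.5]
opening: 0.0153
gripper_force: 15.0
```

Request:
jog_arm(increments="0 0 0.1 0 0 0; 0 0 0.15 0 0 0; 0 0 0.15 0 0 0")

```text
clock: 18.73
eef_pos: [0.5494, -0.0065, 0.0573]
tool_rot: [-0.001, 1.0, -0.001, -0.0]
force: [-2.2, -0.7, 10.5]
opening: 0.0151
gripper_force: 15.0
```

Request:
jog_arm(increments="0 0 0.1 0 0 0; 0 0 0.15 0 0 0; 0 0 0.15 0 0 0")

```text
clock: 18.98
eef_pos: [0.5496, -0.0066, 0.057]
tool_rot: [-0.001, 1.0, -0.001, 0.0]
force: [-4.6, -0.7, 20.0]
opening: 0.0151
gripper_force: 15.0
```

Request:
jog_arm(increments="0 0 -0.2 0 0 0; 0 0 -0.3 0 0 0; 0 0 -0.3 0 0 0; 0 0 -0.3 0 0 0", gripper=4.0)

```text
clock: 19.32
eef_pos: [0.5491, -0.0067, 0.0575]
tool_rot: [-0.001, 1.0, -0.0, -0.001]
force: [-0.8, 0.4, 0.8]
opening: 0.0391
gripper_force: 0.0
```

Request:
jog_arm(increments="0 0 -2 0 0 0; 0 0 -5 0 0 0; 0 0 -8 0 0 0; 0 0 -11 0 0 0; 0 0 -13 0 0 0")

```text
clock: 19.73
eef_pos: [0.55, -0.0062, 0.1899]
tool_rot: [-0.001, 1.0, 0.0, 0.0]
force: [0.4, -1.1, 0.0]
opening: 0.04
gripper_force: 0.0
```

Request:
jog_arm(increments="0 -2 0 0 0 0.12; 0 -4 0 0 0 0.24; 0 -6 0 0 0 0.36; 0 -8 0 0 0 0.48; 0 -10 0 0 0 0.6")

```text
clock: 20.15
eef_pos: [0.5492, -0.1075, 0.1874]
tool_rot: [0.298, 0.955, -0.001, -0.001]
force: [0.1, 0.2, 0.0]
opening: 0.04
gripper_force: 0.0
```

Request:
jog_arm(increments="-1.1 -1.6 0 0 0 0.12; -2.3 -3.3 0 0 0 0.24; -3.4 -5 0 0 0 0.36; -4.5 -6.6 0 0 0 0.48; -5.6 -8.2 0 0 0 0.6")

```text
clock: 20.57
eef_pos: [0.5492, -0.2068, 0.1873]
tool_rot: [0.567, 0.824, -0.001, -0.001]
force: [-0.5, -0.3, -1.9]
opening: 0.04
gripper_force: 0.0
```

```bash
cat >> h.py <<'E'
def jars(c):
    for col in("blue","red","teal"):
        for b in blobs(c,col,100):
            if b[1]<1000: print(col,b[0],b[1],b[2][2:],"z58",onz(c,b[0],.058).round(4),"z108",onz(c,b[0],.108).round(4))
E
python3 - <<'E'
from h import *
from station import arm
to([.559,-.2525,.19]);c=arm.capture("top");jars(c);c=arm.capture("scene");jars(c)
cv2.imwrite("pics/s7.png",c["frame"][:,:,::-1])
E
```

```text
t 20.57 at [ 0.5492 -0.2068  0.1873] inc [-4.62 -0.72 -0.27] [-0.003 -0.     0.366] q7 0.29
blue [423.1 311.6] 223 [17 16] z58 [ 0.4574 -0.2123] z108 [ 0.4581 -0.2018]
blue [328.9 323.8] 269 [19 20] z58 [ 0.4327 -0.0018] z108 [ 0.4346 -0.0016]
red [170.  290.5] 243 [18 18] z58 [0.5104 0.3573] z108 [0.5085 0.3401]
red [173.4 327.2] 254 [18 18] z58 [0.4285 0.3465] z108 [0.4306 0.3298]
teal [267.2 322.2] 329 [21 20] z58 [0.4375 0.1361] z108 [0.4392 0.1296]
blue [166.8 187.2] 256 [20 17] z58 [ 0.4461 -0.3654] z108 [ 0.4901 -0.3369]
blue [231.1 197.5] 255 [19 17] z58 [ 0.4604 -0.2112] z108 [ 0.5035 -0.192 ]
blue [325.8 206.3] 511 [24 28] z58 [0.4622 0.0027] z108 [0.5052 0.0091]
blue [155.  224.6] 294 [21 18] z58 [ 0.5554 -0.3557] z108 [ 0.5929 -0.3279]
blue [201.1 230.8] 299 [21 19] z58 [ 0.5605 -0.252 ] z108 [ 0.5977 -0.2303]
red [484.9 208. ] 284 [21 18] z58 [0.4279 0.3473] z108 [0.4729 0.333 ]
red [492.6 238.2] 320 [21 19] z58 [0.5098 0.358 ] z108 [0.55   0.3431]
red [305.7 252.9] 127 [13 13] z58 [ 0.592 -0.022] z108 [ 0.6272 -0.0141]
teal [388.3 211. ] 574 [22 31] z58 [0.4602 0.1395] z108 [0.5034 0.1377]
```

View pics/s7.png

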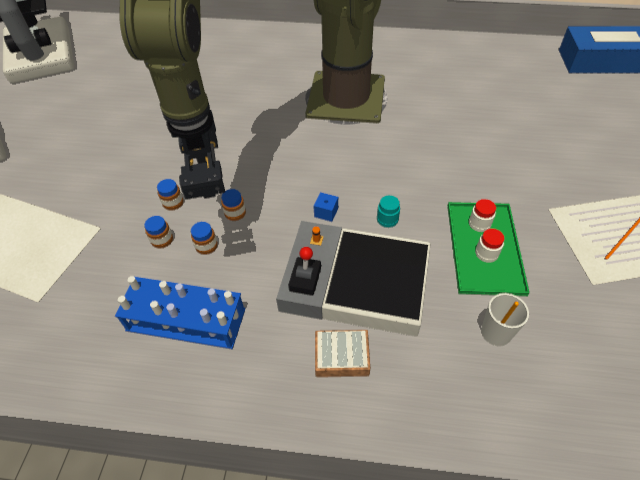

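All four waiting jars are unmoved. The probe is home at (317,236), and both finished jars stand upright in the tray. Next is jar A at (0.559,-0.2525), going to the far-left slot.

Request:
jog_arm(increments="-1.5 -0.2 0 0 0 0.12; -3 -0.5 0 0 0 0.24; -4.6 -0.7 0 0 0 0.366; -4.6 -0.7 2 0 0 0.366; -4.6 -0.7 5 0 0 0.366", gripper=7.2)

```text
clock: 21.08
eef_pos: [0.5623, -0.2517, 0.1395]
tool_rot: [0.704, 0.71, 0.001, 0.002]
force: [0.6, 0.3, -0.2]
opening: 0.0709
gripper_force: 0.0
```

Request:
jog_arm(increments="0 0 3 0 0 0; 0 0 4 0 0 0; 0 0 4 0 0 0; 0 0 4 0 0 0")

```text
clock: 21.42
eef_pos: [0.56, -0.2503, 0.098]
tool_rot: [0.704, 0.71, -0.001, -0.001]
force: [0.1, -1.1, 0.2]
opening: 0.072
gripper_force: 0.0
```

```bash
python3 - <<'E'
from h import *
to([.5595,-.2525,.0165]);c=wrist()
for b in blobs(c,"blue",300):print(b[0],b[1],b[2],onz(c,b[0],.06).round(4))
E
```

```text
t 21.42 at [ 0.56   -0.2503  0.098 ] inc [-0.22 -0.04  8.15] [-0.002 -0.     0.008] q7 0.05
[601.3 174.3] 16539 [543  17  97 283] [ 0.6804 -0.2042]
[ 88.  188.4] 8357 [ 34 141 110  97] [ 0.4602 -0.2123]
[318.3 270.4] 3526 [269 241  82  61] [ 0.56   -0.2488]
[302.5 434.7] 1533 [267 418  74  29] [ 0.5527 -0.337 ]
```

Request:
jog_arm(increments="-0.1 0 3 0 0 0.008; -0.1 0 6 0 0 0.008; -0.1 0 7.6 0 0 0.008; -0.1 0 8.1 0 0 0.008; -0.1 0 8.1 0 0 0.008")

```text
clock: 21.88
eef_pos: [0.56, -0.2522, 0.0172]
tool_rot: [0.708, 0.707, -0.001, -0.0]
force: [0.3, -0.2, -0.4]
opening: 0.072
gripper_force: 0.0
```

Request:
jog_arm(increments="0 0 0 0 0 0; 0 0 0 0 0 0; 0 0 0 0 0 0; 0 0 0 0 0 0; 0 0 0 0 0 0", gripper=4.0, force=20)

```text
clock: 22.3
eef_pos: [0.5588, -0.2528, 0.0181]
tool_rot: [0.708, 0.706, -0.001, -0.0]
force: [-4.5, 1.3, 6.8]
opening: 0.0493
gripper_force: 20.0
```

Request:
jog_arm(increments="0 0 -1 0 0 0; 0 0 -4 0 0 0; 0 0 -8 0 0 0; 0 0 -12 0 0 0; 0 0 -16 0 0 0")

```text
clock: 22.72
eef_pos: [0.5597, -0.2519, 0.1791]
tool_rot: [0.708, 0.707, -0.0, -0.0]
force: [0.4, -0.8, -2.0]
opening: 0.0494
gripper_force: 20.0
```

Request:
jog_arm(increments="0.5 0 -3 0 0 0; 4 0.8 -5 0 0 0; 8 1.8 -5 0 0 0; 12 2.8 -5 0 0 0; 16 3.8 -5 0 0 0")

```text
clock: 23.13
eef_pos: [0.5987, -0.0906, 0.2281]
tool_rot: [0.708, 0.706, 0.0, 0.0]
force: [0.9, -0.1, -2.4]
opening: 0.0495
gripper_force: 20.0
```

```bash
python3 - <<'E'
from h import *
to([.668,.181,.22])
E
```

```text
t 23.13 at [ 0.5987 -0.0906  0.2281] inc [27.18  6.86  0.81] [ 0.001  0.    -0.003] q7 -0.16
```

Request:
jog_arm(increments="4 1 0 0 0 0; 8 2 0 0 0 0; 12 3 0 0 0 0; 16 4 0 0 0 0; 19.5 5 0 0 0 0")

```text
clock: 23.55
eef_pos: [0.6485, 0.1064, 0.2272]
tool_rot: [0.707, 0.707, 0.0, -0.001]
force: [-0.3, -0.3, -2.3]
opening: 0.0494
gripper_force: 20.0
```

Request:
jog_arm(increments="4 1 0 0 0 0; 7.7 1.9 1 0 0 0; 7.7 1.9 5 0 0 0; 7.7 1.9 9 0 0 0; 7.7 1.9 11.5 0 0 0")

```text
clock: 23.97
eef_pos: [0.6654, 0.1803, 0.1082]
tool_rot: [0.707, 0.707, -0.003, -0.001]
force: [-0.4, -0.4, -2.5]
opening: 0.0496
gripper_force: 20.0
```

Request:
jog_arm(increments="0 0 2 0 0 0; 0 0 3 0 0 0; 0 0 3 0 0 0; 0 0 3 0 0 0; 0 0 3 0 0 0")

```text
clock: 24.38
eef_pos: [0.6689, 0.1801, 0.0834]
tool_rot: [0.708, 0.706, 0.001, 0.0]
force: [0.4, 0.7, -2.2]
opening: 0.0497
gripper_force: 20.0
```

```bash
python3 - <<'E'
from h import *
to([.668,.181,.068])
E
```

```text
t 24.38 at [0.6689 0.1801 0.0834] inc [ 0.09 -0.1   1.54] [ 0.002 -0.001 -0.002] q7 -0.55
```

Request:
jog_arm(increments="0 0 0.6 0 0 0; 0 0 1.1 0 0 0; 0 0 1.3 0 0 0; 0 0 1.3 0 0 0; 0 0 1.3 0 0 0")

```text
clock: 24.8
eef_pos: [0.6675, 0.1795, 0.0684]
tool_rot: [0.708, 0.706, -0.001, -0.0]
force: [0.0, 0.2, -3.4]
opening: 0.0492
gripper_force: 20.0
```

Request:
jog_arm(increments="0 0 0.1 0 0 0; 0 0 0.15 0 0 0; 0 0 0.15 0 0 0")

```text
clock: 25.05
eef_pos: [0.6676, 0.1796, 0.0682]
tool_rot: [0.708, 0.706, -0.001, -0.0]
force: [-2.7, -1.1, 5.7]
opening: 0.0495
gripper_force: 20.0
```

Request:
jog_arm(increments="0 0 0.1 0 0 0; 0 0 0.15 0 0 0; 0 0 0.15 0 0 0")

```text
clock: 25.3
eef_pos: [0.6677, 0.1796, 0.0681]
tool_rot: [0.708, 0.706, -0.001, -0.0]
force: [-4.8, -1.8, 13.7]
opening: 0.0494
gripper_force: 20.0
```

Request:
jog_arm(increments="0 0 -0.2 0 0 0; 0 0 -0.3 0 0 0; 0 0 -0.3 0 0 0; 0 0 -0.3 0 0 0", gripper=6.2)

```text
clock: 25.63
eef_pos: [0.6677, 0.1796, 0.0684]
tool_rot: [0.708, 0.706, -0.001, -0.0]
force: [-0.0, 0.2, -0.2]
opening: 0.062
gripper_force: 0.0
```

Request:
jog_arm(increments="0 0 -2 0 0 0; 0 0 -5 0 0 0; 0 0 -9 0 0 0; 0 0 -13 0 0 0; -2 -0.4 -14 0 0 0")

```text
clock: 26.05
eef_pos: [0.6669, 0.1668, 0.2153]
tool_rot: [0.706, 0.708, 0.006, 0.0]
force: [1.2, 0.2, 1.3]
opening: 0.062
gripper_force: 0.0
```

Request:
jog_arm(increments="-3.9 -0.8 0 0 0 0; -7.8 -1.6 0 0 0 0; -11.7 -2.5 0 0 0 0; -15.6 -3.3 0 0 0 0; -19.5 -4.1 0 0 0 0")

```text
clock: 26.47
eef_pos: [0.6217, -0.0371, 0.2085]
tool_rot: [0.708, 0.707, -0.001, -0.0]
force: [0.7, 0.2, 0.7]
opening: 0.0623
gripper_force: 0.0
```

Request:
jog_arm(increments="-3.9 -0.8 0 0 0 0; -7.8 -1.6 0 0 0 0; -11.7 -2.5 0 0 0 0; -15.6 -3.3 0 0 0 0; -19.5 -4.1 0 0 0 0", gripper=7.2)

```text
clock: 26.88
eef_pos: [0.5802, -0.2321, 0.2086]
tool_rot: [0.708, 0.706, -0.001, -0.0]
force: [0.0, -0.0, -0.7]
opening: 0.0717
gripper_force: 0.0
```

```bash
python3 - <<'E'
from h import *
from station import arm
to([.5545,-.356,.1]);c=arm.capture("top");jars(c);c=arm.capture("scene");jars(c)
E
```

```text
t 26.88 at [ 0.5802 -0.2321  0.2086] inc [-12.39  -2.53  10.87] [-0.002  0.001 -0.002] q7 0.06
blue [245.9 216.6] 249 [17 18] z58 [0.6787 0.1871] z108 [0.6686 0.1782]
blue [485.2 270.2] 148 [17 15] z58 [ 0.5482 -0.3559] z108 [ 0.5445 -0.3385]
blue [423.1 311.6] 225 [17 16] z58 [ 0.4574 -0.2123] z108 [ 0.4581 -0.2018]
blue [493.  317.6] 262 [19 18] z58 [ 0.4427 -0.3664] z108 [ 0.4441 -0.3485]
blue [328.9 323.7] 269 [19 20] z58 [ 0.4329 -0.0018] z108 [ 0.4348 -0.0016]
red [170.  290.5] 242 [17 18] z58 [0.5104 0.3573] z108 [0.5085 0.3401]
red [173.4 327.2] 256 [18 18] z58 [0.4285 0.3465] z108 [0.4306 0.3298]
teal [267.2 322.2] 329 [21 20] z58 [0.4375 0.1361] z108 [0.4392 0.1296]
blue [231.1 197.4] 257 [19 17] z58 [ 0.4601 -0.2113] z108 [ 0.5032 -0.1921]
blue [325.9 206.3] 509 [24 28] z58 [0.4622 0.0029] z108 [0.5052 0.0093]
blue [155.  224.6] 295 [21 18] z58 [ 0.5554 -0.3557] z108 [ 0.5929 -0.3279]
blue [405.5 281. ] 436 [24 23] z58 [0.6363 0.1825] z108 [0.6689 0.1781]
red [484.9 208. ] 285 [21 18] z58 [0.4279 0.3473] z108 [0.4729 0.333 ]
red [492.5 238.2] 322 [22 19] z58 [0.5099 0.3578] z108 [0.55   0.3429]
red [305.7 252.9] 127 [13 13] z58 [ 0.592 -0.022] z108 [ 0.6272 -0.0141]
teal [388.3 211. ] 574 [22 31] z58 [0.4602 0.1395] z108 [0.5034 0.1377]
```

Request:
jog_arm(increments="-3.9 -0.8 0 0 0 0; -7.8 -1.6 0 0 0 0; -11.6 -2.4 0 0 0 0; -12.4 -2.5 2 0 0 0; -12.4 -2.5 6 0 0 0")

```text
clock: 27.4
eef_pos: [0.5573, -0.3616, 0.1525]
tool_rot: [0.711, 0.704, -0.001, 0.006]
force: [0.8, -0.6, -1.4]
opening: 0.0724
gripper_force: 0.0
```

Request:
jog_arm(increments="0 0 3 0 0 0; 0 0 5 0 0 0; 0 0 5 0 0 0; 0 0 5 0 0 0")

```text
clock: 27.73
eef_pos: [0.5553, -0.3534, 0.098]
tool_rot: [0.708, 0.707, -0.001, -0.001]
force: [0.2, -0.4, 0.8]
opening: 0.0722
gripper_force: 0.0
```

```bash
python3 - <<'E'
from h import *
to([.5548,-.356,.0165]);c=wrist()
for b in blobs(c,"blue",300):print(b[0],b[1],b[2],onz(c,b[0],.06).round(4))
E
```

```text
t 27.73 at [ 0.5553 -0.3534  0.098 ] inc [-0.26 -0.02  8.15] [-0.003 -0.001 -0.001] q7 0.2
[605.4 140.5] 14645 [557   0  83 274] [ 0.6753 -0.2944]
[316.8 272.5] 3925 [269 243  85  61] [ 0.5546 -0.3529]
[ 90.8 286.2] 4535 [ 34 253 102  85] [ 0.4506 -0.3597]
```

Request:
jog_arm(increments="-0.1 0 3 0 0 0; -0.1 0 6 0 0 0; -0.1 0 7.6 0 0 0; -0.1 0 8.1 0 0 0; -0.1 0 8.1 0 0 0")

```text
clock: 28.2
eef_pos: [0.556, -0.3553, 0.0184]
tool_rot: [0.708, 0.706, -0.001, -0.0]
force: [0.3, -0.3, 0.3]
opening: 0.072
gripper_force: 0.0
```

Request:
jog_arm(increments="0 0 0 0 0 0; 0 0 0 0 0 0; 0 0 0 0 0 0; 0 0 0 0 0 0; 0 0 0 0 0 0", gripper=4.0)

```text
clock: 28.62
eef_pos: [0.5546, -0.356, 0.0193]
tool_rot: [0.708, 0.706, -0.002, -0.0]
force: [-3.8, 1.0, 7.4]
opening: 0.0501
gripper_force: 20.0
```

Request:
jog_arm(increments="0 0 -1 0 0 0; 0 0 -4 0 0 0; 0 0 -8 0 0 0; 0 0 -12 0 0 0; 0 0 -16 0 0 0")

```text
clock: 29.03
eef_pos: [0.5558, -0.3547, 0.1801]
tool_rot: [0.708, 0.707, -0.0, -0.0]
force: [1.1, -0.9, -2.6]
opening: 0.0497
gripper_force: 20.0
```

Request:
jog_arm(increments="1 0 -3 0 0 0; 5 0.2 -5 0 0 0; 9 0.4 -5 0 0 0; 13 0.5 -5 0 0 0; 17 0.7 -5 0 0 0")

```text
clock: 29.45
eef_pos: [0.5632, -0.183, 0.2292]
tool_rot: [0.708, 0.706, 0.0, 0.0]
force: [0.6, 0.4, -3.7]
opening: 0.0496
gripper_force: 20.0
```

Request:
jog_arm(increments="4 0.2 0 0 0 0; 8 0.4 0 0 0 0; 12 0.5 0 0 0 0; 16 0.7 0 0 0 0; 20 0.9 0 0 0 0")

```text
clock: 29.87
eef_pos: [0.5724, 0.0171, 0.2284]
tool_rot: [0.708, 0.707, -0.0, -0.0]
force: [1.3, -0.2, -3.0]
opening: 0.0495
gripper_force: 20.0
```

```bash
python3 - <<'E'
from h import *
to([.579,.188,.22])
E
```

```text
t 29.87 at [0.5724 0.0171 0.2284] inc [17.09  0.64  0.84] [-0.    -0.    -0.002] q7 -0.35
```

Request:
jog_arm(increments="4 0.1 0 0 0 0; 8 0.3 0 0 0 0; 12 0.4 0 0 0 0; 16 0.6 0 0 0 0; 17.1 0.6 1.5 0 0 0")

```text
clock: 30.28
eef_pos: [0.5796, 0.1974, 0.2161]
tool_rot: [0.704, 0.71, 0.006, -0.002]
force: [-0.0, 2.1, -1.7]
opening: 0.0492
gripper_force: 20.0
```

Request:
jog_arm(increments="0 0 4 0 0 0; 0 0 8 0 0 0; 0 0 11 0 0 0; 0 0 12.8 0 0 0; 0 0 12.8 0 0 0")

```text
clock: 30.7
eef_pos: [0.5757, 0.1851, 0.0809]
tool_rot: [0.707, 0.707, -0.004, -0.002]
force: [-0.5, -0.2, -2.5]
opening: 0.0495
gripper_force: 20.0
```

Request:
jog_arm(increments="0 0 0 0 0 0; 0 0 0 0 0 0")

```text
clock: 30.87
eef_pos: [0.5798, 0.1865, 0.0862]
tool_rot: [0.708, 0.706, 0.001, 0.0]
force: [-0.1, 0.2, -2.1]
opening: 0.0495
gripper_force: 20.0
```

```bash
python3 - <<'E'
from h import *
to([.579,.188,.0693])
E
```

```text
t 30.87 at [0.5798 0.1865 0.0862] inc [ 0.15 -0.08  1.69] [ 0.001 -0.001 -0.002] q7 -0.67
```

Request:
jog_arm(increments="0 0 0.6 0 0 0; 0 0 1.1 0 0 0; 0 0 1.4 0 0 0; 0 0 1.5 0 0 0; 0 0 1.5 0 0 0")

```text
clock: 31.28
eef_pos: [0.5785, 0.1856, 0.0695]
tool_rot: [0.708, 0.706, -0.001, -0.0]
force: [1.3, -0.5, -2.8]
opening: 0.0494
gripper_force: 20.0
```

Request:
jog_arm(increments="0 0 0.1 0 0 0; 0 0 0.15 0 0 0; 0 0 0.15 0 0 0")

```text
clock: 31.53
eef_pos: [0.5786, 0.1857, 0.0693]
tool_rot: [0.708, 0.706, -0.001, -0.0]
force: [-0.9, -0.3, 6.1]
opening: 0.0496
gripper_force: 20.0
```

Request:
jog_arm(increments="0 0 0.1 0 0 0; 0 0 0.15 0 0 0; 0 0 0.15 0 0 0")

```text
clock: 31.78
eef_pos: [0.5787, 0.1857, 0.0692]
tool_rot: [0.708, 0.706, -0.0, 0.0]
force: [-5.2, -0.7, 17.8]
opening: 0.0495
gripper_force: 20.0
```

Request:
jog_arm(increments="0 0 -0.2 0 0 0; 0 0 -0.3 0 0 0; 0 0 -0.3 0 0 0; 0 0 -0.3 0 0 0", gripper=6.2)

```text
clock: 32.12
eef_pos: [0.5788, 0.1857, 0.0696]
tool_rot: [0.708, 0.706, -0.001, -0.0]
force: [0.1, -0.5, 0.5]
opening: 0.062
gripper_force: 0.0
```

Request:
jog_arm(increments="0 0 -2 0 0 0; 0 0 -5 0 0 0; 0 0 -9 0 0 0; 0 0 -12 0 0 0; 0 0 -14 0 0 0")

```text
clock: 32.53
eef_pos: [0.5799, 0.1864, 0.2126]
tool_rot: [0.708, 0.706, 0.001, 0.0]
force: [0.2, 0.7, -0.1]
opening: 0.062
gripper_force: 0.0
```

Request:
jog_arm(increments="-3.9 -1.1 0 0 0 0; -7.8 -2.3 0 0 0 0; -11.7 -3.5 0 0 0 0; -15.6 -4.7 0 0 0 0; -19.5 -5.9 0 0 0 0", gripper=7.2)

```text
clock: 32.95
eef_pos: [0.5186, -0.0108, 0.2096]
tool_rot: [0.708, 0.707, -0.001, -0.0]
force: [0.4, 0.3, 0.4]
opening: 0.0718
gripper_force: 0.0
```

Request:
jog_arm(increments="-3.9 -1.1 0 0 0 0; -7.8 -2.3 0 0 0 0; -11.7 -3.5 0 0 0 0; -15.6 -4.7 0 0 0 0; -18 -5.4 0 0 0 0")

```text
clock: 33.37
eef_pos: [0.4626, -0.1939, 0.2096]
tool_rot: [0.71, 0.705, -0.002, -0.0]
force: [0.2, -0.1, -0.8]
opening: 0.0721
gripper_force: 0.0
```

```bash
python3 - <<'E'
from h import *
from station import arm
to([.459,-.2116,.0965]);c=arm.capture("top");jars(c);c=arm.capture("scene");jars(c)
E
```

```text
t 33.37 at [ 0.4626 -0.1939  0.2096] inc [-1.75 -0.31 11.31] [-0.004  0.003 -0.007] q7 -0.02
blue [245.9 216.6] 250 [17 18] z58 [0.6787 0.1871] z108 [0.6686 0.1782]
blue [242.8 256.8] 266 [19 18] z58 [0.5852 0.193 ] z108 [0.5797 0.1837]
blue [419.7 311.8] 124 [10 16] z58 [ 0.4571 -0.2047] z108 [ 0.4578 -0.1946]
blue [328.9 323.8] 271 [19 20] z58 [ 0.4327 -0.0018] z108 [ 0.4346 -0.0016]
red [170.  290.5] 242 [17 18] z58 [0.5104 0.3573] z108 [0.5085 0.3401]
red [173.4 327.2] 256 [18 18] z58 [0.4285 0.3465] z108 [0.4306 0.3298]
teal [267.1 322.3] 330 [21 20] z58 [0.4373 0.1363] z108 [0.439  0.1298]
blue [166.8 187.2] 256 [20 17] z58 [ 0.4461 -0.3654] z108 [ 0.4901 -0.3369]
blue [231.2 197.4] 255 [19 16] z58 [ 0.46   -0.2111] z108 [ 0.5032 -0.1919]
blue [325.8 206.2] 509 [24 28] z58 [0.4619 0.0027] z108 [0.505  0.0091]
blue [409.4 243.5] 359 [22 20] z58 [0.5435 0.1874] z108 [0.5816 0.1828]
blue [405.4 281. ] 437 [24 23] z58 [0.6363 0.1823] z108 [0.6689 0.1779]
red [485. 208.] 281 [20 18] z58 [0.4278 0.3475] z108 [0.4729 0.3332]
red [492.6 238.2] 318 [21 19] z58 [0.5098 0.358 ] z108 [0.55   0.3431]
red [305.8 252.8] 127 [13 13] z58 [ 0.5917 -0.0219] z108 [ 0.6269 -0.014 ]
teal [388.3 211. ] 574 [22 31] z58 [0.4602 0.1395] z108 [0.5034 0.1377]
```

Both placed jars are where intended. Jar C is unmoved at (0.459,-0.2115).

Request:
jog_arm(increments="-1 -0.2 0 0 0 0; -1.7 -0.3 2 0 0 0; -1.7 -0.3 6 0 0 0; -1.7 -0.3 9.5 0 0 0; -1.7 -0.3 11.3 0 0 0")

```text
clock: 33.88
eef_pos: [0.4611, -0.2043, 0.094]
tool_rot: [0.707, 0.707, -0.001, -0.002]
force: [-0.4, -0.5, 0.0]
opening: 0.0723
gripper_force: 0.0
```

Request:
jog_arm(increments="0 0 0 0 0 0; 0 0 0 0 0 0; 0 0 0 0 0 0")

```text
clock: 34.13
eef_pos: [0.4631, -0.2055, 0.0979]
tool_rot: [0.707, 0.707, -0.0, 0.0]
force: [-0.5, -0.1, 0.2]
opening: 0.0723
gripper_force: 0.0
```

```bash
python3 - <<'E'
from h import *
to([.459,-.2116,.0165]);c=wrist()
for b in blobs(c,"blue",300):print(b[0],b[1],b[2],onz(c,b[0],.06).round(4))
E
```

```text
t 34.13 at [ 0.4631 -0.2055  0.0979] inc [-0.6  -0.41  8.14] [ 0.     0.001 -0.   ] q7 -0.09
[304.8 277.5] 4322 [260 245  90  74] [ 0.457  -0.2074]
```

Request:
jog_arm(increments="-0.4 -0.4 2 0 0 0; -0.5 -0.5 5 0 0 0; -0.5 -0.5 7.4 0 0 0; -0.5 -0.5 8.1 0 0 0; -0.5 -0.5 8.1 0 0 0")

```text
clock: 34.6
eef_pos: [0.4568, -0.2108, 0.0157]
tool_rot: [0.708, 0.707, -0.001, -0.001]
force: [0.3, 0.5, 0.7]
opening: 0.0722
gripper_force: 0.0
```

Request:
jog_arm(increments="0 0 0 0 0 0; 0 0 0 0 0 0; 0 0 0 0 0 0; 0 0 0 0 0 0; 0 0 0 0 0 0", gripper=4.0)

```text
clock: 35.02
eef_pos: [0.4571, -0.2115, 0.0172]
tool_rot: [0.708, 0.706, -0.001, 0.0]
force: [-1.3, 0.2, 7.6]
opening: 0.0493
gripper_force: 20.0
```

Request:
jog_arm(increments="0 0 -1 0 0 0; 0 0 -5 0 0 0; 0 0 -9 0 0 0; 0 0 -13 0 0 0; 0 0 -17 0 0 0")

```text
clock: 35.43
eef_pos: [0.456, -0.2108, 0.1885]
tool_rot: [0.708, 0.707, -0.001, -0.001]
force: [0.7, -0.8, -3.4]
opening: 0.0494
gripper_force: 20.0
```

Request:
jog_arm(increments="0.5 0.3 -2.5 0 0 0; 3.5 2.3 -4 0 0 0; 6.5 4.3 -4 0 0 0; 9.5 6.2 -4 0 0 0; 12.5 8.2 -4 0 0 0")

```text
clock: 35.85
eef_pos: [0.5393, -0.0851, 0.2271]
tool_rot: [0.708, 0.706, -0.001, 0.0]
force: [0.3, -0.5, -1.9]
opening: 0.0498
gripper_force: 20.0
```

```bash
python3 - <<'E'
from h import *
to([.661,.0985,.22])
E
```

```text
t 35.85 at [ 0.5393 -0.0851  0.2271] inc [18.4  12.12  0.68] [-0.001  0.001 -0.003] q7 -0.22
```

Request:
jog_arm(increments="3.4 2.2 0 0 0 0; 6.8 4.4 0 0 0 0; 10.2 6.7 0 0 0 0; 13.6 8.9 0 0 0 0; 17 11.2 0 0 0 0")

```text
clock: 36.27
eef_pos: [0.6515, 0.0851, 0.2262]
tool_rot: [0.708, 0.707, -0.001, -0.001]
force: [-0.3, -0.2, -2.0]
opening: 0.0494
gripper_force: 20.0
```

Request:
jog_arm(increments="1.2 0.8 0 0 0 0; 1.4 0.9 2 0 0 0; 1.4 0.9 5.5 0 0 0; 1.4 0.9 9 0 0 0; 1.4 0.9 12 0 0 0")

```text
clock: 36.68
eef_pos: [0.6593, 0.0972, 0.1042]
tool_rot: [0.708, 0.707, -0.002, -0.001]
force: [0.4, 0.1, -2.6]
opening: 0.0496
gripper_force: 20.0
```

Request:
jog_arm(increments="0 0 1.5 0 0 0; 0 0 2.2 0 0 0; 0 0 2.4 0 0 0; 0 0 2.4 0 0 0; 0 0 2.4 0 0 0")

```text
clock: 37.1
eef_pos: [0.6614, 0.0978, 0.0832]
tool_rot: [0.708, 0.706, 0.0, 0.0]
force: [-0.3, -0.7, -0.6]
opening: 0.0496
gripper_force: 20.0
```

```bash
python3 - <<'E'
from h import *
to([.661,.0985,.0672])
E
```

```text
t 37.1 at [0.6614 0.0978 0.0832] inc [ 0.07 -0.04  1.6 ] [ 0.001 -0.    -0.002] q7 -0.5
```

Request:
jog_arm(increments="0 0 0.6 0 0 0; 0 0 1.1 0 0 0; 0 0 1.4 0 0 0; 0 0 1.4 0 0 0; 0 0 1.4 0 0 0")

```text
clock: 37.52
eef_pos: [0.6603, 0.0976, 0.0674]
tool_rot: [0.708, 0.706, -0.001, -0.0]
force: [0.4, 0.4, -1.7]
opening: 0.0491
gripper_force: 20.0
```

Request:
jog_arm(increments="0 0 0.1 0 0 0; 0 0 0.15 0 0 0; 0 0 0.15 0 0 0")

```text
clock: 37.77
eef_pos: [0.6603, 0.0975, 0.0672]
tool_rot: [0.708, 0.706, -0.001, -0.0]
force: [-2.9, -0.9, 7.0]
opening: 0.0494
gripper_force: 20.0
```

Request:
jog_arm(increments="0 0 0.1 0 0 0; 0 0 0.15 0 0 0; 0 0 0.15 0 0 0")

```text
clock: 38.02
eef_pos: [0.6604, 0.0976, 0.0671]
tool_rot: [0.708, 0.706, -0.001, -0.0]
force: [-5.4, -1.7, 15.2]
opening: 0.0495
gripper_force: 20.0
```

Request:
jog_arm(increments="0 0 -0.2 0 0 0; 0 0 -0.3 0 0 0; 0 0 -0.3 0 0 0; 0 0 -0.3 0 0 0", gripper=6.2)

```text
clock: 38.35
eef_pos: [0.6605, 0.0975, 0.0673]
tool_rot: [0.708, 0.706, -0.001, -0.0]
force: [0.1, 0.3, 0.9]
opening: 0.0619
gripper_force: 0.0
```

Request:
jog_arm(increments="0 0 -2 0 0 0; 0 0 -5 0 0 0; 0 0 -9 0 0 0; 0 0 -12 0 0 0; 0 0 -14 0 0 0")

```text
clock: 38.77
eef_pos: [0.662, 0.0981, 0.2108]
tool_rot: [0.708, 0.706, 0.001, 0.001]
force: [-0.4, 0.4, 1.0]
opening: 0.0618
gripper_force: 0.0
```

Request:
jog_arm(increments="-3.6 -1.7 0 0 0 0; -7.2 -3.3 0 0 0 0; -10.8 -5 0 0 0 0; -14.4 -6.7 0 0 0 0; -18 -8.4 0 0 0 0", gripper=7.2)

```text
clock: 39.18
eef_pos: [0.5752, -0.0838, 0.2075]
tool_rot: [0.708, 0.707, -0.001, -0.0]
force: [0.6, -1.0, -0.2]
opening: 0.072
gripper_force: 0.0
```

Request:
jog_arm(increments="-3.6 -1.7 0 0 0 0; -7.2 -3.3 0 0 0 0; -10.8 -5 0 0 0 0; -14.4 -6.7 0 0 0 0; -18 -8.4 0 0 0 0")

```text
clock: 39.6
eef_pos: [0.4908, -0.2637, 0.2078]
tool_rot: [0.708, 0.706, -0.001, -0.0]
force: [1.1, 0.2, 0.6]
opening: 0.0718
gripper_force: 0.0
```

```bash
python3 - <<'E'
from h import *
from station import arm
to([.445,-.366,.0965]);c=arm.capture("top");jars(c);c=arm.capture("scene");jars(c)
E
```

```text
t 39.6 at [ 0.4908 -0.2637  0.2078] inc [-10.23  -4.54  11.14] [-0.002  0.001 -0.002] q7 0.08
blue [245.9 216.6] 250 [17 18] z58 [0.6787 0.1871] z108 [0.6686 0.1782]
blue [283.  219.4] 247 [17 18] z58 [0.6709 0.1011] z108 [0.6613 0.0963]
blue [242.8 256.8] 267 [19 18] z58 [0.5852 0.193 ] z108 [0.5797 0.1837]
blue [328.9 323.7] 273 [19 20] z58 [ 0.4329 -0.0018] z108 [ 0.4348 -0.0016]
red [170.  290.5] 243 [18 18] z58 [0.5104 0.3573] z108 [0.5085 0.3401]
red [173.4 327.2] 255 [18 18] z58 [0.4285 0.3465] z108 [0.4306 0.3298]
teal [267.1 322.2] 330 [21 20] z58 [0.4375 0.1363] z108 [0.4392 0.1298]
blue [166.8 187.2] 256 [20 17] z58 [ 0.4461 -0.3654] z108 [ 0.4901 -0.3369]
blue [325.9 206.3] 510 [24 28] z58 [0.4622 0.0029] z108 [0.5052 0.0093]
blue [409.4 243.5] 360 [22 20] z58 [0.5435 0.1874] z108 [0.5816 0.1828]
blue [361.4 273.4] 420 [24 23] z58 [0.6286 0.0953] z108 [0.6617 0.0962]
blue [405.4 281. ] 435 [24 23] z58 [0.6363 0.1823] z108 [0.6689 0.1779]
red [485. 208.] 282 [20 18] z58 [0.4278 0.3475] z108 [0.4729 0.3332]
red [492.6 238.2] 319 [21 19] z58 [0.5098 0.358 ] z108 [0.55   0.3431]
red [305.8 252.8] 126 [13 13] z58 [ 0.5917 -0.0219] z108 [ 0.6269 -0.014 ]
teal [388.3 211. ] 574 [22 31] z58 [0.4602 0.1395] z108 [0.5034 0.1377]
```

Request:
jog_arm(increments="-3.6 -1.6 0 0 0 0; -7.2 -3.2 0 0 0 0; -10 -4.5 0 0 0 0; -10.2 -4.5 3 0 0 0; -10.2 -4.5 6 0 0 0")

```text
clock: 40.12
eef_pos: [0.4464, -0.3679, 0.1484]
tool_rot: [0.71, 0.704, -0.001, 0.002]
force: [0.7, 0.0, -0.1]
opening: 0.0722
gripper_force: 0.0
```

Request:
jog_arm(increments="0 0 3 0 0 0; 0 0 5 0 0 0; 0 0 5 0 0 0; 0 0 5 0 0 0; 0 0 5 0 0 0")

```text
clock: 40.53
eef_pos: [0.4476, -0.3642, 0.0991]
tool_rot: [0.708, 0.707, -0.0, 0.001]
force: [0.6, -0.2, -0.1]
opening: 0.0719
gripper_force: 0.0
```

```bash
python3 - <<'E'
from h import *
to([.445,-.366,.0165]);c=wrist()
for b in blobs(c,"blue",300):print(b[0],b[1],b[2],onz(c,b[0],.06).round(4))
E
```

```text
t 40.53 at [ 0.4476 -0.3642  0.0991] inc [-0.17 -0.26  8.26] [ 0.     0.001 -0.002] q7 0.19
[310.5 270. ] 4178 [263 239  89  61] [ 0.4441 -0.3629]
```

Request:
jog_arm(increments="-0.1 -0.2 2.5 0 0 0; -0.1 -0.3 5.5 0 0 0; -0.1 -0.3 7.6 0 0 0; -0.1 -0.3 8.2 0 0 0; -0.1 -0.3 8.2 0 0 0")

```text
clock: 41.0
eef_pos: [0.4435, -0.3649, 0.016]
tool_rot: [0.708, 0.707, -0.001, -0.001]
force: [0.7, 0.7, 1.3]
opening: 0.0719
gripper_force: 0.0
```

Request:
jog_arm(increments="0 0 0 0 0 0; 0 0 0 0 0 0; 0 0 0 0 0 0; 0 0 0 0 0 0; 0 0 0 0 0 0", gripper=4.0)

```text
clock: 41.42
eef_pos: [0.4431, -0.3658, 0.0174]
tool_rot: [0.708, 0.706, -0.001, 0.0]
force: [-2.2, 0.7, 6.7]
opening: 0.0494
gripper_force: 20.0
```

Request:
jog_arm(increments="0 0 -1 0 0 0; 0 0 -5 0 0 0; 0 0 -9 0 0 0; 0 0 -13 0 0 0; 0 0 -17 0 0 0")

```text
clock: 41.83
eef_pos: [0.4433, -0.3645, 0.1885]
tool_rot: [0.708, 0.707, -0.001, -0.0]
force: [1.8, -0.4, -3.1]
opening: 0.0493
gripper_force: 20.0
```

Request:
jog_arm(increments="0.5 0.1 -2.5 0 0 0; 4.2 1.1 -4 0 0 0; 8 2.2 -4 0 0 0; 11.8 3.2 -4 0 0 0; 15.6 4.2 -4 0 0 0")

```text
clock: 42.25
eef_pos: [0.4861, -0.2075, 0.2271]
tool_rot: [0.708, 0.706, -0.0, 0.0]
force: [0.9, 0.3, -3.1]
opening: 0.0494
gripper_force: 20.0
```

Request:
jog_arm(increments="3.8 1 0 0 0 0; 7.6 2 0 0 0 0; 11.4 3 0 0 0 0; 15.2 4 0 0 0 0; 19 5 0 0 0 0")

```text
clock: 42.67
eef_pos: [0.5362, -0.0171, 0.2264]
tool_rot: [0.708, 0.707, -0.001, -0.0]
force: [1.3, -0.3, -3.1]
opening: 0.0496
gripper_force: 20.0
```

```bash
python3 - <<'E'
from h import *
to([.5715,.103,.22])
E
```

```text
t 42.67 at [ 0.5362 -0.0171  0.2264] inc [12.02  3.51  0.63] [-0.001  0.001 -0.002] q7 -0.36
```

Request:
jog_arm(increments="3.8 1.1 0 0 0 0; 7.6 2.2 0 0 0 0; 11 3.2 0 0 0 0; 12 3.5 1.5 0 0 0; 12 3.5 5 0 0 0")

```text
clock: 43.08
eef_pos: [0.5755, 0.1083, 0.1798]
tool_rot: [0.705, 0.709, 0.006, 0.001]
force: [1.2, -0.9, -2.1]
opening: 0.0497
gripper_force: 20.0
```

Request:
jog_arm(increments="0 0 3.5 0 0 0; 0 0 6.5 0 0 0; 0 0 8.5 0 0 0; 0 0 9.2 0 0 0; 0 0 9.3 0 0 0")

```text
clock: 43.5
eef_pos: [0.5703, 0.1006, 0.0816]
tool_rot: [0.708, 0.707, -0.002, -0.001]
force: [0.1, 0.5, -1.0]
opening: 0.0493
gripper_force: 20.0
```

Request:
jog_arm(increments="0 0 0 0 0 0; 0 0 0 0 0 0; 0 0 0 0 0 0")

```text
clock: 43.75
eef_pos: [0.5726, 0.101, 0.0843]
tool_rot: [0.708, 0.706, 0.001, 0.0]
force: [-1.1, -0.5, -2.1]
opening: 0.0494
gripper_force: 20.0
```

```bash
python3 - <<'E'
from h import *
to([.5715,.103,.0674])
E
```

```text
t 43.75 at [0.5726 0.101  0.0843] inc [ 0.2  -0.11  1.69] [ 0.001 -0.    -0.002] q7 -0.62
```

Request:
jog_arm(increments="0 0 0.6 0 0 0; 0.1 0 1.1 0 0 0; 0.1 0 1.4 0 0 0; 0.1 0 1.5 0 0 0; 0.1 0 1.5 0 0 0")

```text
clock: 44.17
eef_pos: [0.5711, 0.1018, 0.0675]
tool_rot: [0.708, 0.707, -0.001, -0.001]
force: [-0.5, 0.0, -1.1]
opening: 0.0495
gripper_force: 20.0
```

Request:
jog_arm(increments="0 0 0.1 0 0 0; 0 0 0.15 0 0 0; 0 0 0.15 0 0 0")

```text
clock: 44.42
eef_pos: [0.5711, 0.1018, 0.0674]
tool_rot: [0.708, 0.706, -0.001, -0.0]
force: [-3.5, -0.4, 10.8]
opening: 0.0495
gripper_force: 20.0
```

Request:
jog_arm(increments="0 0 0.1 0 0 0; 0 0 0.15 0 0 0; 0 0 0.15 0 0 0")

```text
clock: 44.67
eef_pos: [0.5711, 0.1018, 0.0673]
tool_rot: [0.708, 0.706, -0.001, 0.0]
force: [-6.4, -0.9, 22.2]
opening: 0.0496
gripper_force: 20.0
```

Request:
jog_arm(increments="0 0 -0.2 0 0 0; 0 0 -0.3 0 0 0; 0 0 -0.3 0 0 0; 0 0 -0.3 0 0 0", gripper=6.2)

```text
clock: 45.0
eef_pos: [0.5716, 0.1017, 0.0674]
tool_rot: [0.708, 0.706, -0.001, -0.0]
force: [-0.8, 0.4, -0.8]
opening: 0.0622
gripper_force: 0.0
```

Request:
jog_arm(increments="0 0 -2 0 0 0; 0 0 -5 0 0 0; 0 0 -9 0 0 0; 0 0 -12 0 0 0; 0 0 -14 0 0 0")

```text
clock: 45.42
eef_pos: [0.5727, 0.1022, 0.2104]
tool_rot: [0.708, 0.706, 0.001, 0.0]
force: [0.5, -0.0, 0.2]
opening: 0.0622
gripper_force: 0.0
```

Request:
jog_arm(increments="-3.5 0.3 0 0 0 0; -7 0.6 0 0 0 0; -10 0.8 0 0 0 0; -11.4 1 0 0 0 0; -11.4 1 0 0 0 0", gripper=0)

```text
clock: 45.83
eef_pos: [0.5815, -0.0174, 0.207]
tool_rot: [0.71, 0.704, -0.002, 0.0]
force: [0.0, 0.8, 1.2]
opening: 0.0307
gripper_force: 0.0
```

```bash
python3 - <<'E'
from h import *
from station import arm
to([.582,-.0125,.103]);c=arm.capture("scene");jars(c)
cv2.imwrite("pics/s8.png",cv2.resize(c["frame"][160:360,260:560],(800,533))[:,:,::-1])
E
```

```text
t 45.83 at [ 0.5815 -0.0174  0.207 ] inc [ 0.53  0.07 10.4 ] [-0.002  0.003 -0.009] q7 -0.36
blue [326.4 206.3] 486 [23 28] z58 [0.462 0.004] z108 [0.5051 0.0104]
blue [367.  236.5] 348 [22 20] z58 [0.5353 0.0991] z108 [0.5739 0.0997]
blue [409.4 243.5] 360 [22 20] z58 [0.5435 0.1874] z108 [0.5816 0.1828]
blue [361.4 273.5] 419 [24 23] z58 [0.6289 0.0954] z108 [0.6619 0.0962]
blue [405.4 281. ] 438 [24 23] z58 [0.6363 0.1823] z108 [0.6689 0.1779]
red [485. 208.] 282 [20 18] z58 [0.4278 0.3475] z108 [0.4729 0.3332]
red [492.6 238.2] 318 [21 19] z58 [0.5098 0.358 ] z108 [0.55   0.3431]
red [305.6 253.2] 118 [13 12] z58 [ 0.5927 -0.0221] z108 [ 0.6279 -0.0142]
teal [388.3 211. ] 574 [22 31] z58 [0.4602 0.1395] z108 [0.5034 0.1377]
```

View pics/s8.png

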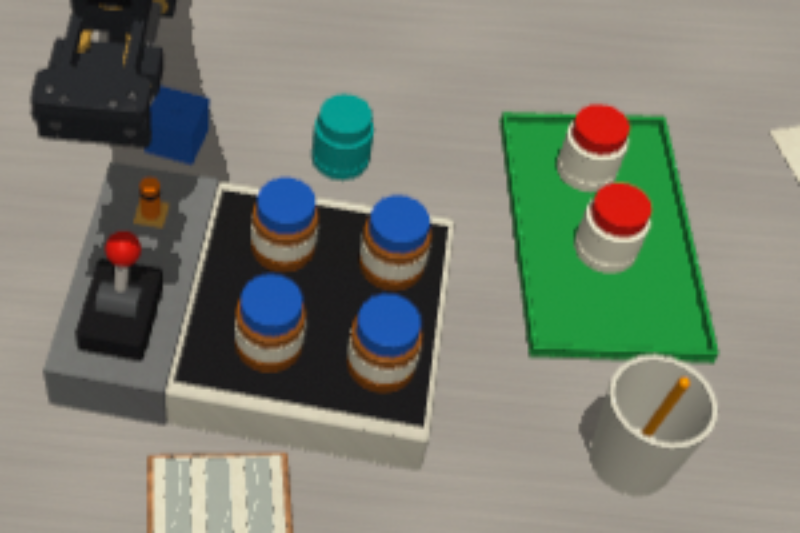

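All four blue-capped jars stand upright, wholly on the black square. Both red-capped jars are in the tray and the probe is home at crop (150,200). The switch is last: I'm lowering behind the knob.

Request:
jog_arm(increments="0.2 0 3 0 0 0; 0.2 0 6 0 0 0; 0.2 0 9 0 0 0; 0.2 0 10.2 0 0 0; 0.2 0 10.2 0 0 0")

```text
clock: 46.3
eef_pos: [0.579, -0.0077, 0.1029]
tool_rot: [0.707, 0.708, -0.002, -0.003]
force: [-0.1, 0.1, 1.1]
opening: 0.0003
gripper_force: 0.0
```

Request:
jog_arm(increments="0 0 0 0 0 0; 0 0.5 0 0 0 0; 0 1 0 0 0 0; 0 1.5 0 0 0 0; -0.1 2 0 0 0 0")

```text
clock: 46.72
eef_pos: [0.6027, -0.0111, 0.1068]
tool_rot: [0.708, 0.706, 0.0, 0.0]
force: [-0.2, -0.0, -0.8]
opening: 0.0007
gripper_force: 0.0
```

Request:
jog_arm(increments="0 0.5 0 0 0 0; 0 1 0 0 0 0; -0.1 1.5 0 0 0 0; -0.1 2 0 0 0 0; -0.1 2.5 0 0 0 0")

```text
clock: 47.13
eef_pos: [0.6267, -0.0128, 0.1057]
tool_rot: [0.708, 0.706, -0.001, -0.0]
force: [-2.5, -0.0, 1.6]
opening: 0.0003
gripper_force: 1.1
```

Request:
jog_arm(increments="0 0.4 0 0 0 0; 0 0.8 0 0 0 0; -0.1 1.2 0 0 0 0; -0.1 1.2 0 0 0 0")

```text
clock: 47.47
eef_pos: [0.6395, -0.0133, 0.1054]
tool_rot: [0.708, 0.706, 0.0, -0.0]
force: [-0.0, 0.2, -0.9]
opening: 0.0005
gripper_force: 0.0
```

Request:
jog_arm(increments="0 0.3 0 0 0 0; 0 0.5 0 0 0 0; 0 0.5 0 0 0 0")

```text
clock: 47.72
eef_pos: [0.6433, -0.0135, 0.1052]
tool_rot: [0.708, 0.706, -0.001, -0.0]
force: [0.1, 0.4, -1.3]
opening: 0.0005
gripper_force: 0.3
```

Request:
jog_arm(increments="0 0.3 0 0 0 0; 0 0.6 0 0 0 0; 0 0.6 0 0 0 0")

```text
clock: 47.97
eef_pos: [0.6455, -0.0136, 0.105]
tool_rot: [0.708, 0.706, -0.004, -0.003]
force: [-9.3, -0.2, 5.2]
opening: 0.0007
gripper_force: 4.9
```

Request:
jog_arm(increments="0 0.3 0 0 0 0; 0 0.5 0 0 0 0; 0 0.5 0 0 0 0")

```text
clock: 48.22
eef_pos: [0.6457, -0.0136, 0.105]
tool_rot: [0.708, 0.707, -0.008, -0.006]
force: [-19.9, 0.3, 13.0]
opening: 0.0002
gripper_force: 10.5
```

```bash
python3 - <<'E'
from h import *
from station import arm
to([.582,-.0125,.2]);
for n in("scene","top"):
    c=arm.capture(n)
    for b in blobs(c,"red",30):print(b[0],b[1],onz(c,b[0],.1115).round(4))
T=np.array([.5505,-.0066]);u=np.array([.996,-.087]);print("off,on",T+.0784*u,T+.1216*u)
E
```

```text
t 48.22 at [ 0.6457 -0.0136  0.105 ] inc [ 0.07 -6.56 -9.37] [-0.02   0.003 -0.002] q7 -0.37
[485. 208.] 282 [0.4761 0.3322]
[492.6 238.2] 319 [0.5528 0.3421]
[170.  290.4] 241 [0.5086 0.3389]
[173.4 327.2] 255 [0.4308 0.3287]
off,on [ 0.6285864 -0.0134208] [ 0.6716136 -0.0171792]
```

Against the hard stop. I'm backing off, rising and checking.

Request:
jog_arm(increments="0 -1 0 0 0 0; 0 -2 0 0 0 0; 0 -3.5 0 0 0 0; 0 -4.5 -1 0 0 0; 0 -4.5 -4 0 0 0")

```text
clock: 48.73
eef_pos: [0.6049, -0.0136, 0.1426]
tool_rot: [0.707, 0.707, -0.004, -0.003]
force: [-0.2, -0.4, -0.6]
opening: 0.0003
gripper_force: 0.0
```

Request:
jog_arm(increments="0 0 -4 0 0 0; -3 -1 -8 0 0 0; -7 -2 -8 0 0 0; -11 -3 -8 0 0 0; -15 -4 -8 0 0 0")

```text
clock: 49.15
eef_pos: [0.5716, -0.1597, 0.2277]
tool_rot: [0.707, 0.707, 0.001, 0.002]
force: [1.1, -0.5, -0.8]
opening: 0.0003
gripper_force: 0.0
```

Request:
jog_arm(increments="-3 0 0 0 0 0; -5 0 0 0 0 0; -5 0 0 0 0 0; -5 0 0 0 0 0")

```text
clock: 49.48
eef_pos: [0.5707, -0.2094, 0.226]
tool_rot: [0.709, 0.705, -0.0, 0.0]
force: [0.0, 0.4, -0.1]
opening: 0.0007
gripper_force: 0.0
```

```bash
python3 - <<'E'
from h import *
from station import arm
for n in("top","scene"):
    c=arm.capture(n)
    for b in blobs(c,"red",30):print(b[0],b[1],onz(c,b[0],.1115).round(4))
cv2.imwrite("pics/s9.png",c["frame"][:,:,::-1])
E
```

```text
[334.6 213.3] 83 [ 0.6727 -0.0172]
[170.  290.5] 243 [0.5084 0.3389]
[173.4 327.2] 256 [0.4308 0.3287]
[484.9 208. ] 283 [0.4761 0.332 ]
[492.6 238.2] 319 [0.5528 0.3421]
[300.4 270.4] 143 [ 0.6706 -0.0173]
```

View pics/s9.png

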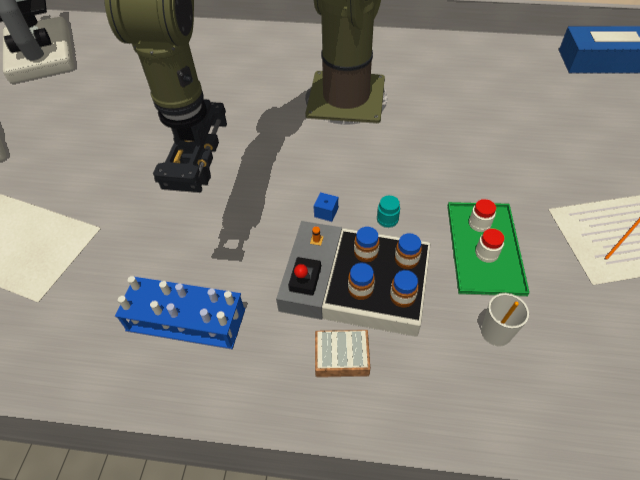

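The knob sits at (0.672,-0.017), exactly the predicted on position. All jars are upright in place, the probe is home and the bystanders are unmoved.

```bash
python3 -c "
from station import arm
print(arm.close_job())"
```

```text
the job is handed in; nothing more can be done
None
```

The changeover is finished and handed in at about 50 s of the 200 s allowed: four blue-capped jars on the plate, two red-capped jars in the tray, the probe fully home, and the switch flipped to on last.

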